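# Load the vial carrier, tuck the cover plate under its flap and hold it down

### The arm

A 7-joint arm with a two-finger parallel gripper is mounted at the origin on a cart in front of the work surface, level with it; the furniture and walls round the work are solid. World frame = base frame: x ahead of the robot, y to its left, z up, the work surface at z = 0. Lengths are in m, angles in degrees, forces in N, time in s.
With the tool pointing down it reaches from about 0.425 to 0.875 m from the base axis. Payload 4.7 kg.
Tool frame: the origin (TCP) lies midway between the tips of the shut fingers; the grasp point (between the pads) lies env.grip_point_offset behind it (env.grip_point_offset is the distance from the TCP to the grasp point, in m); x points along the fingers, y is the direction in which the jaws open and shut, and the axes are right-handed (so a half turn about x gives the same grasp; the last joint's range is limited). The gripper opens to 87 mm and grips with 3 to 60 N. Pads are 19 mm wide; open, the fingers measure 117 mm over their backs; the gripper's body (75 mm by 190 mm) begins 51 mm behind the grasp point.
Start: joints at [69.907, 18.392, -4.016, 83.108, 1.295, 78.541, -3.26], TCP at [0.232, -0.607, 0.223] pointing down, gripper open.
Joint ranges: [-163.93, 163.93], [-17.29, 119.83], [-79.2, 71.16], [3.27, 140.29], [-89.18, 269.18], [5.43, 117.66], [-154.24, 154.24]. Speed limits (degrees/s): [147.25, 147.25, 180, 180, 180, 180, 180].

### API

Orientations are given as [roll, pitch, yaw] about the fixed x, y, z axes, in that order (R = Rz(yaw) Ry(pitch) Rx(roll)).
In Python, from cell import readout, read_camera, camera_params, sign_off, spot_in, pinpoint, env gives the robot as it stands.
- The arm moves only by the shell command python3 -m pendant 'ROWS' [OPENING] [FORCE]. ROWS is a JSON object of lists of equal length, an entry for each row: "xyz": the shift along the world's x, y, z in m, a list of three; "turn": the turn about the world's z in rad. A call has 1 to 10 rows; each row shifts and turns the pose as measured when the row begins; what a row does not reach is not made up. A row lasts 1/8 s, in which the tool goes at most 62.5 mm and 10.7 degrees, less where a joint would pass 70% of its speed; a pose out of reach is approached as far as the arm can. A call is refused whole if a number of a shift passes 0.0625 or a number of a turn 0.188, either way. A call with a gripper value outside its range is refused whole. OPENING is the opening, from 0 (shut) to 1 (fully open), set as the call begins (- or left out, the last holds). The fingers move at their own pace and stop on an object; FORCE is the grip in N (left out, the last holds). Time passes only in rows, so rows that do not move let the fingers close. It gives the time, the measured TCP pose, the force and the opening at its end, in the units of the state.
- readout.get_obs(): the state, without advancing time (a new reading comes with each control period).
- read_camera(name): name is "side" or "top"; returns the picture (400x640x3 uint8, red, green, blue); there is no depth.
- camera_params(name): a dict with "fx", "fy", "cx", "cy" (pixels), "k1" (the pictures are not rectified: a ray, as slopes to the right and down, at radius r is drawn at 1 + k1 r^2 times it, then the intrinsics apply), "rvec" (rotation vector, rad) and "tvec" (3), from world to camera coordinates, as OpenCV has them. Camera axes: x right, y down, z forward; pixel columns grow to the right and rows downward; lengths in m; the calibration is good to about 2 mm. A picture is of the moment at which its call begins. camera_params takes no time and is no camera call.
- sign_off(): hands the job in, once; it reports no verdict.
Trained networks look in the newest picture that a camera, given by its name, has taken for a name from the list of things; names that differ only in an ending like _2 or _b are one class to them, and where a whole thing is asked for, a point or a joint stands for the part that bears it (a point fixed in the world has none). Each returns a list of dicts, best first, with "score" (0 to 1); they miss things now and then, are a little off and sometimes report something else, mostly with a low value. They report only what shows in the picture. A call takes as long as a camera call.
- spot_in(camera, name): "at" ([x, y, z] in m, in the coordinates of the camera as it stood for that picture, good to about 4 mm: the middle of the surface that is visible of it).
- pinpoint(camera, name): "at" ([x, y, z] in m, in the coordinates of the camera as it stood for that picture, good to about 4 mm: a listed point, or the origin of a listed thing).
The state is a dict: "time_s": time; "qpos": joint angles; "joint_velocities": joint speeds; "effort": joint torques, N m; "tool_pos": TCP position; "tool_rot": TCP orientation; "force": force on the tool from outside, world axes, zero at the start; "wrist_torque": the same for the moment, N m; "grip_width": finger opening in m.
Only numpy, scipy, OpenCV 4.12 (cv2) and the standard library are available. Lean on these libraries where they do the work, as an engineer would, in place of code of your own. Each camera call takes 0.05 s, during which the arm holds its last target.

### The job

Put the two vials standing on the table upright into the two empty cells of the vial carrier, one in each. Then take the cover plate by its rib, lay it squarely over the vials with its far edge tucked well under the carrier's metal flap without lifting the flap, and press the plate flat down on the carrier. Finish while still holding it firmly pressed down there: do not let go. Leave the petri dish, the stopper and the beaker alone.

Things in the scene. Friction and masses are not known exactly. Their poses are not given: they have to be found in the camera images.
- carrier: grey vial carrier fixed on the table. Origin on the table under the middle cell; +x points away from the robot to the flap side, z up. Spans x -60 to +110 mm, y +-70. Row of three cells along y. Side cheeks (|y| 52 to 70, whole length) and a rear ledge (x from 46 on), tops at z = 58 mm, carry the cover plate, above the vials (tops at 54). Between them the space round the cells is open for fingers
- cell_left (a point): centre of the floor of the cell at carrier y = +36 mm (empty at the start), 6 mm above the table. All cells are 31 mm square inside, their walls and dividers 5 mm thick and up to 27 mm above the table
- cell_middle (a point): centre of the floor of the middle cell, at carrier x = y = 0 (a vial stands in it from the start)
- cell_right (a point): centre of the floor of the cell at carrier y = -36 mm (empty at the start)
- flap (a joint): hinge of the metal flap that laps over the rear ledge, rad: 0 lying level (the start), growing as its front edge lifts. 60 g, held down by its weight only. 116 mm wide, 3 mm thick, hinge line at carrier x = 104, z = 66 mm. Level underside from x = 54 mm back, z = 64.5 mm, so 6.5 mm above the ledge; in front of it a lip bends up and forward to x = 46 mm, a lead-in opening to about 13 mm
- flap_edge (a point): middle of the front edge of the flap's upturned lip, about 72 mm above the table while the flap lies level
- seat (a point): where the centre of the cover plate's underside belongs: carrier x = +6, y = 0, z = 58 mm (cheek tops). The plate's far edge is then 22 mm past the flap's front edge; a stop 4.5 mm high on the ledge (face at carrier x = 77 mm) lets it go 9 mm farther at most. The plate's x lies along the carrier's x
- cover: flat metal plate, 124 (x) by 130 (y) by 4 mm, about 0.12 kg, lying on the table; origin at the centre of its underside, z up; same either way round. A black rib to grip stands on the middle of its top: 12 mm thick along x, 64 long along y, top 32 mm above the underside; a low foot (9 mm above the underside) goes on 17 mm past either end of the rib
- vial_a: capped glass vial standing on the table, 25 mm across and 48 mm tall, 22 g; origin at the centre of its underside, z up its axis
- vial_b: second capped glass vial standing on the table, same size: 25 mm across and 48 mm tall, 22 g; origin at the centre of its underside, z up its axis
- vial_c: third vial, already in the carrier's middle cell, same size: 25 mm across and 48 mm tall, 22 g; origin at the centre of its underside, z up its axis
- petri: bystander: closed petri dish, 90 mm across, 15 mm tall; origin at the centre of its underside
- stopper: bystander: small rubber stopper, 23 mm across, 22 mm tall; origin at the centre of its underside
- beaker: bystander: beaker, 73 x 79 x 85 mm; origin at the centre of its underside

How it is judged (in metres and radians):
On the way, in this order (a step that is already met when the one before it is completed fails the run):
1. the two vials stand upright in the left and right cells, one in each ((horizontal distance between vial_a and cell_left below 0.008 m or horizontal distance between vial_a and cell_right below 0.008 m) and z of vial_a in the frame of carrier between 0.002 and 0.01 m and angle between each of vial_a, vial_b, vial_c's own z axis and vertical below 0.15 rad and (horizontal distance between vial_b and cell_left below 0.008 m or horizontal distance between vial_b and cell_right below 0.008 m) and z of vial_b in the frame of carrier between 0.002 and 0.01 m and horizontal distance between vial_c and cell_middle below 0.008 m and z of vial_c in the frame of carrier between 0.002 and 0.01 m), for 0.2 s.
2. the cover plate lies level with the carrier, its far edge well under the flap (x of cover in the frame of carrier between -0.002 and 0.02 m and y of cover in the frame of carrier between -0.009 and 0.009 m and z of cover in the frame of carrier between 0.054 and 0.0625 m and angle between the x axis of cover and the x axis of carrier, either way round below 0.12 rad), for 0.2 s.
At the end, for the whole second after the job is handed in: One vial upright in each cell (8 mm, 0.15 rad). Cover plate square on the carrier (0.12 rad, 9 mm sideways), far edge 14 mm or more under the flap, flat on the cheeks (2.5 mm, 0.035 rad), pressed down with over 4 N by the fingers, which still hold it; flap level (below 0.05 rad) (all of step 1 and all of step 2 and z of cover in the frame of carrier between 0.055 and 0.0605 m and angle between cover's own z axis and vertical below 0.035 rad and contact force between cover and carrier above 4 N and contact force between the fingers and cover above 2 N and value of joint flap below 0.05 rad and linear speed of cover below 0.02 m/s); the arm keeps its last pose, push and grip.
It fails at once if the flap is lifted (more than 0.12 rad, about 7 mm at its front edge) (value of joint flap above 0.12 rad).
It fails at once if the petri dish, the stopper or the beaker is moved by more than 25 mm (distance of any of petri, stopper, beaker from where it was at the start of the episode above 0.025 m).
It also fails if it takes over 58 s, if anything falls off the work surface, if the arm or the gripper's body presses on something with over 40 N, if the wrist force passes 120 N, or if a joint passes its speed limit or range.

## Working session

There is one attempt and no reset: what is moved stays moved. The work goes in short steps, Python scripts to look and compute and a shell command to move; the robot and the scene stay as the last step left them, time stands still between calls to the robot, and variables do not carry over. Pictures are saved under pics/ and viewed, and the job is handed in when it is done.

```bash
ls; mkdir -p pics; python3 - <<'E'
from cell import *
import cv2
print(readout.get_obs()); print(env.grip_point_offset)
for c in ("side","top"):
    im=read_camera(c); cv2.imwrite(f"pics/{c}0.png",im[:,:,::-1]); print(camera_params(c))
E
```

```text
pics
{'time_s': 0.0, 'qpos': array([69.90630417, 18.43954916, -4.01351039, 83.17563437,  1.29405806,
       78.54132623, -3.25856763]), 'joint_velocities': array([-0.00601375,  0.03145341, -0.00853078, -0.03544805,  0.0372069 ,
       -0.03936678,  0.07921792]), 'effort': array([-2.88895499e-04, -4.91295254e+01, -4.04369496e-01, -3.12530100e+01,
       -6.40480220e-02,  4.38670255e-02,  2.12813875e-04]), 'tool_pos': array([ 0.23163183, -0.60672368,  0.22144928]), 'tool_rot': array([-87.15084117,  89.88853648, 113.75194695]), 'force': array([-0.25865015,  0.36294432, -0.68824351]), 'wrist_torque': array([-0.02964188, -0.01712453, -0.00440608]), 'grip_width': 0.08677512339752073}
0.0187
{'fx': 365.8513186848794, 'fy': 365.8513186848794, 'cx': 321.5904570479908, 'cy': 198.49097243117444, 'k1': 0.019272721135088426, 'rvec': array([ 0.08006353,  2.6749463 , -1.58330211]), 'tvec': array([0.53011315, 0.02448405, 1.1025761 ])}
{'fx': 499.1738738256098, 'fy': 499.1738738256098, 'cx': 319.2771084904821, 'cy': 195.9265869395843, 'k1': 0.02695759104244929, 'rvec': array([ 1.46528465, -2.37838894,  0.61801915]), 'tvec': array([0.25631144, 0.44388469, 1.56818078])}
```

View pics/side0.png

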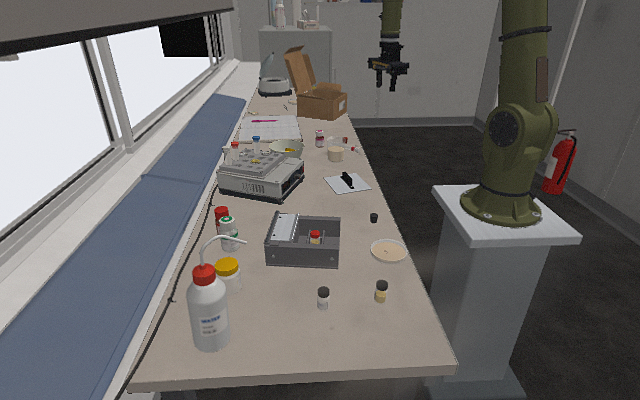

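View pics/top0.png

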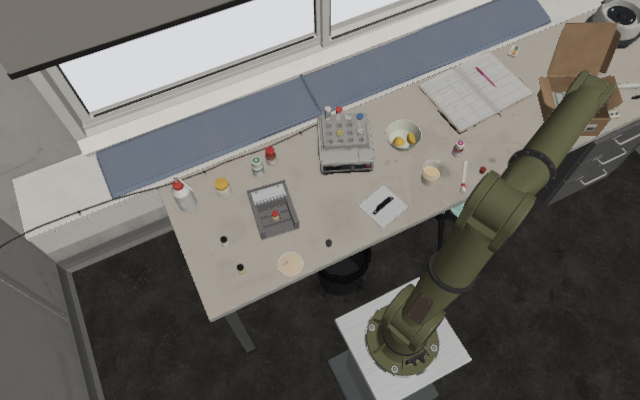

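```bash
cat > h.py <<'E'
from cell import *
import cv2, numpy as np
from scipy.spatial.transform import Rotation as R
def C(c):
    p=camera_params(c); return p,R.from_rotvec(p['rvec']).as_matrix(),np.array(p['tvec'])
def w(c,at):
    p,r,t=C(c); return r.T@(np.array(at)-t)
def px(c,X):
    p,r,t=C(c); x=r@np.array(X,float)+t; u=x[:2]/x[2]; u=u*(1+p['k1']*(u@u))
    return np.array([p['fx']*u[0]+p['cx'],p['fy']*u[1]+p['cy']])
def ray(c,uv,z):
    "intersect pixel with plane z"
    p,r,t=C(c); d=np.array([(uv[0]-p['cx'])/p['fx'],(uv[1]-p['cy'])/p['fy']]); u=d.copy()
    for _ in range(20): u=d/(1+p['k1']*(u@u))
    o=-r.T@t; v=r.T@np.array([u[0],u[1],1]); return o+v*(z-o[2])/v[2]
def find(c,n,f=pinpoint,k=3):
    for d in f(c,n)[:k]:
        X=w(c,d['at']); print(c,n,f.__name__,round(d['score'],2),X.round(4),px(c,X).round())
def tcp():
    o=readout.get_obs(); r=R.from_euler('xyz',o['tool_rot'],degrees=True).as_matrix()
    print('t',round(o['time_s'],2),'tcp',o['tool_pos'].round(4),'x',r[:,0].round(3),'jawyaw',np.degrees(np.arctan2(r[1,1],r[0,1])).round(2),'F',o['force'].round(1),'w',round(o['grip_width'],4),'q',o['qpos'].round(0))
E
python3 - <<'E'
from h import *
tcp()
for c in ("side","top"):
    for n in ("vial_a","cover","carrier","seat","cell_left","cell_right","cell_middle","flap_edge"):
        find(c,n)
E
```

```text
t 0.1 tcp [ 0.2316 -0.6068  0.2216] x [-0.001  0.002 -1.   ] jawyaw -69.1 F [0.  0.8 0.3] w 0.0869 q [70. 18. -4. 83.  1. 79. -3.]
side vial_a call 0.83 [0.5508 0.3776 0.0013] [323. 307.]
side vial_a call 0.53 [0.5652 0.1803 0.007 ] [312. 247.]
side vial_a call 0.48 [0.4365 0.3621 0.0005] [378. 300.]
side cover call 0.92 [ 0.4316 -0.1844 -0.0007] [348. 183.]
side carrier call 0.76 [0.5588 0.1837 0.0017] [315. 249.]
side seat call 0.57 [0.5605 0.1772 0.06  ] [314. 228.]
side seat call 0.22 [0.5581 0.1766 0.007 ] [315. 246.]
side cell_left call 0.7 [0.5621 0.2151 0.007 ] [314. 256.]
side cell_right call 0.82 [0.5499 0.1462 0.0023] [318. 240.]
side cell_middle call 0.78 [0.5555 0.1754 0.0061] [316. 246.]
side flap_edge call 0.8 [0.6027 0.1749 0.0711] [296. 225.]
top vial_a call 0.6 [0.5607 0.1806 0.0031] [276. 218.]
top vial_a call 0.58 [ 0.4325  0.3681 -0.0009] [240. 271.]
top vial_a call 0.46 [ 0.5497  0.3754 -0.0038] [226. 244.]
top cover call 0.71 [ 0.4353 -0.1853  0.0027] [382. 205.]
top carrier call 0.61 [ 0.5581  0.1831 -0.0034] [275. 220.]
top seat call 0.89 [0.5624 0.1806 0.0604] [274. 210.]
top seat call 0.49 [0.6014 0.1734 0.0676] [271. 200.]
top cell_left call 0.9 [0.5648 0.2228 0.0072] [264. 221.]
top cell_right call 0.69 [0.5475 0.1461 0.0037] [286. 217.]
top cell_middle call 0.91 [0.5562 0.1793 0.0095] [276. 218.]
top flap_edge call 0.79 [0.5989 0.1757 0.0685] [271. 200.]
top flap_edge call 0.53 [0.5571 0.1812 0.0043] [276. 219.]
```

```bash
cat >> h.py <<'E'
def crop(c,name,x0,y0,W,H,s,polys=()):
    im=read_camera(c)[:,:,::-1].copy()
    a=cv2.resize(im[y0:y0+H,x0:x0+W],None,fx=s,fy=s,interpolation=cv2.INTER_CUBIC)
    for P,col in polys:
        q=[((px(c,X)-[x0,y0]+.5)*s-.5) for X in P]
        cv2.polylines(a,[np.round(np.array(q)*8).astype(np.int32).reshape(-1,1,2)],True,col,1,cv2.LINE_AA,3)
    cv2.imwrite(f'pics/{name}.png',a)
def T(x,y,yaw):
    c,s=np.cos(np.radians(yaw)),np.sin(np.radians(yaw))
    return lambda p:np.array([x+c*p[0]-s*p[1],y+s*p[0]+c*p[1],p[2]])
def carrier_polys(x,y,yaw):
    f=T(x,y,yaw); o=[]
    o.append(([f((a,b,.058)) for a,b in((-.06,-.07),(.11,-.07),(.11,.07),(-.06,.07))],(0,0,255)))
    o.append(([f((a,b,0)) for a,b in((-.06,-.07),(.11,-.07),(.11,.07),(-.06,.07))],(0,255,255)))
    o.append(([f((a,b,.066)) for a,b in((.054,-.058),(.104,-.058),(.104,.058),(.054,.058))],(0,255,0)))
    for yc in(.036,0,-.036):o.append(([f((a,b+yc,.027)) for a,b in((-.0155,-.0155),(.0155,-.0155),(.0155,.0155),(-.0155,.0155))],(255,0,255)))
    return o
def cover_polys(x,y,yaw,z=0):
    f=T(x,y,yaw)
    return [([f((a,b,z+.004)) for a,b in((-.062,-.065),(.062,-.065),(.062,.065),(-.062,.065))],(0,0,255)),
     ([f((a,b,z+.032)) for a,b in((-.006,-.032),(.006,-.032),(.006,.032),(-.006,.032))],(0,255,0))]
E
python3 - <<'E'
from h import *
crop('side','s1',250,200,120,80,6.5,carrier_polys(.557,.178,-11))
crop('top','t1',235,170,80,75,8,carrier_polys(.557,.178,-11))
crop('side','s2',315,165,70,40,10,cover_polys(.434,-.185,-10))
crop('top','t2',350,180,65,55,10,cover_polys(.434,-.185,-10))
E
```

```text
(no output)
```

View pics/s1.png

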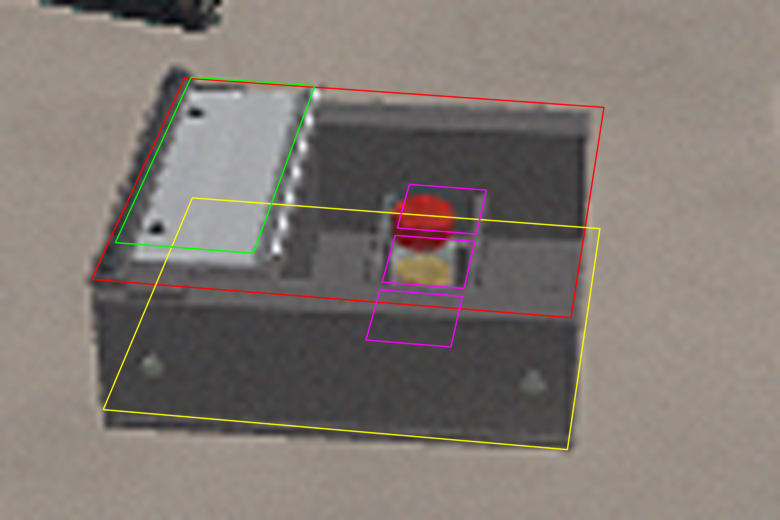

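View pics/t1.png

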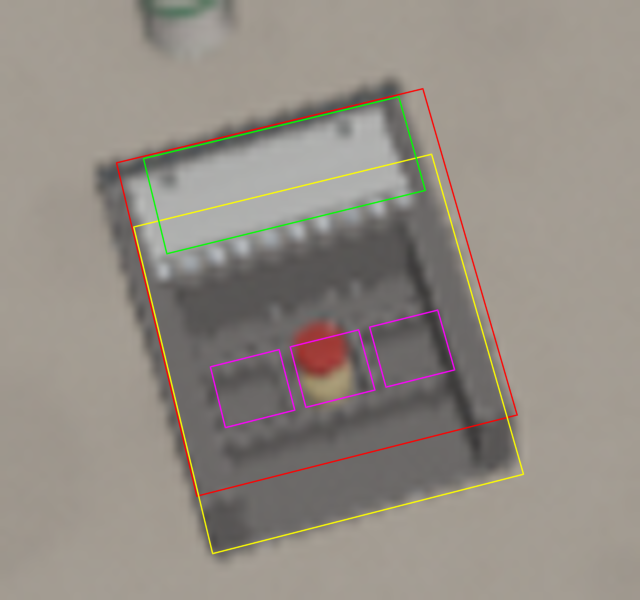

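View pics/s2.png

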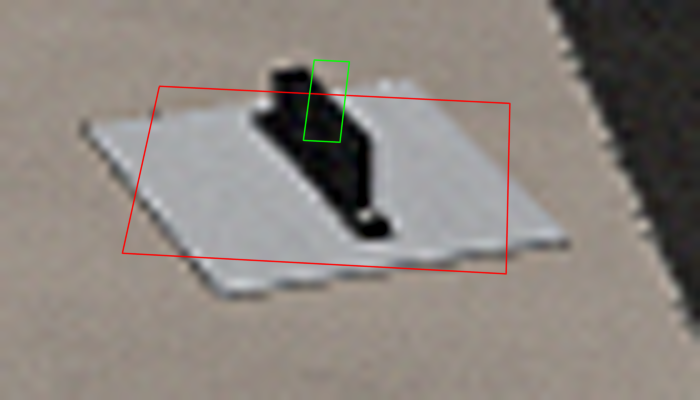

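View pics/t2.png

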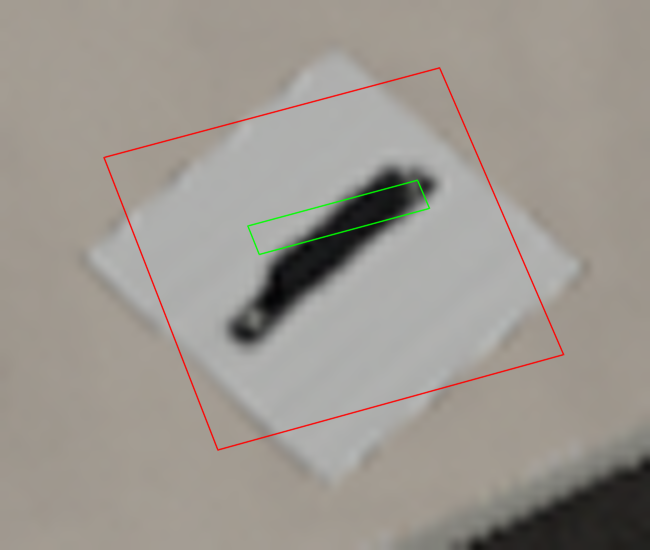

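```bash
cat > fit.py <<'E'
from h import *
from scipy.optimize import least_squares
def fit(obs,x0):
    # obs: (cam, crop xy0, s, [(u,v),(model pt)])
    def res(p,only=None):
        f=T(*p);r=[]
        for c,o,s,L in obs:
            if only and c!=only: continue
            for uv,m in L:
                r+=list(px(c,f(m))-(np.array(o)+(np.array(uv)+.5)/s-.5))
        return np.array(r)
    for only in (None,'side','top'):
        s=least_squares(res,x0,x_scale=[.01,.01,5],args=(only,),loss='soft_l1')
        print(only,s.x.round(4),'res px',s.fun.round(1))
E
python3 - <<'E'
from fit import *
obs=[('side',(250,200),6.5,[((568,450),(-.06,.07,0)),((107,427),(.11,.07,0)),((577,318),(-.06,.07,.058)),((590,112),(-.06,-.07,.058)),((92,282),(.11,.07,.058))]),
('top',(235,170),8,[((213,556),(-.06,.07,0)),((517,468),(-.06,-.07,0)),((203,497),(-.06,.07,.058)),((512,415),(-.06,-.07,.058))])]
fit(obs,[.557,.178,-11])
k=.004
obs=[('side',(315,165),10,[((84,124),(.062,-.065,k)),((405,84),(-.062,-.065,k)),((568,240),(-.062,.065,k)),((222,292),(.062,.065,k))]),
('top',(350,180),10,[((337,48),(.062,-.065,k)),((582,263),(-.062,-.065,k)),((333,483),(-.062,.065,k)),((85,257),(.062,.065,k))])]
fit(obs,[.434,-.185,30])
obs[1]=(*obs[1][:3],[(a,b) for (a,_),(_,b) in zip(obs[1][3],obs[1][3][-1:]+obs[1][3][:-1])])
fit(obs,[.434,-.185,30])
obs=[]
for n in ("vial_a",):
  for c in ('side','top'):
    for _ in range(2):
      read_camera(c);find(c,n)
tcp()
E
```

```text
None [ 0.5582  0.1804 -8.9273] res px [ 0.6  0.  -0.6 -0.9 -0.2  0.   0.8 -0.8 -0.1  1.2 -0.1  0.1  0.4 -0.1
 -0.8  0.3  0.2 -0.8]
side [ 0.5586  0.1807 -8.5916] res px [ 0.6  0.  -0.7 -0.7 -0.2  0.   0.5 -0.8 -0.2  1.5]
top [ 0.5576  0.1797 -9.6262] res px [-0.1  0.   0.5  0.2 -0.8  0.2  0.3 -0.5]
None [ 0.4337 -0.1846 15.8662] res px [ 0.4 -0.1  0.9 -1.   0.8 -1.   0.2 -0.4 -0.5 -0.6 -0.1 -0.4 -0.5 -0.3
 -0.5 -0.5]
side [ 0.436  -0.1806 15.9375] res px [-0.3  0.4  0.4 -0.5  0.3 -0.4 -0.4  0.3]
top [ 0.4314 -0.185  15.8427] res px [-0.1 -0.2  0.3  0.  -0.1  0.2 -0.1 -0. ]
None [  0.4315  -0.1852 -71.3356] res px [ 33.5  -5.1  18.5  13.5 -33.7   4.8 -13.8 -16.   -2.4  -0.2   0.4  -0.
   2.5   0.2  -0.1  -0. ]
side [ 0.436  -0.1806 15.9375] res px [-0.3  0.4  0.4 -0.5  0.3 -0.4 -0.4  0.3]
top [  0.4316  -0.1847 -74.7453] res px [-1.1 -0.2  0.3  1.3  0.8  0.2 -0.2 -1.3]
side vial_a call 0.63 [5.543e-01 3.809e-01 4.000e-04] [322. 309.]
side vial_a call 0.59 [0.4331 0.3628 0.001 ] [379. 300.]
side vial_a call 0.5 [0.5637 0.1821 0.0055] [313. 248.]
side vial_a call 0.7 [ 5.531e-01  3.754e-01 -1.000e-04] [322. 307.]
side vial_a call 0.65 [0.3918 0.053  0.0008] [372. 220.]
side vial_a call 0.53 [0.435  0.3609 0.0019] [378. 299.]
top vial_a call 0.62 [ 0.5496  0.374  -0.0014] [226. 244.]
top vial_a call 0.57 [0.5588 0.1803 0.0064] [276. 218.]
top vial_a call 0.55 [0.5553 0.1808 0.0061] [276. 219.]
top vial_a call 0.61 [0.5593 0.1821 0.0037] [275. 218.]
top vial_a call 0.5 [0.4296 0.3641 0.0012] [242. 271.]
top vial_a call 0.46 [ 0.5529  0.3747 -0.0017] [226. 243.]
t 1.5 tcp [ 0.2319 -0.6073  0.2226] x [-0. -0. -1.] jawyaw -69.1 F [0.3 0.1 0.2] w 0.0866 q [70. 18. -4. 83.  1. 79. -3.]
```

```bash
python3 - <<'E'
from h import *
P=[([np.array([x+.0125*np.cos(t),y+.0125*np.sin(t),z]) for t in np.linspace(0,6.1,16)],c) for x,y in((.5515,.376),(.4335,.3635)) for z,c in((0,(0,255,255)),(.048,(0,0,255)))]
crop('side','s3',290,265,110,60,7,P)
crop('top','t3',205,225,60,60,9,P)
crop('side','s4',315,165,70,40,10,cover_polys(.434,-.184,15.9))
crop('top','t4',350,180,65,55,10,cover_polys(.434,-.184,15.9))
a=cv2.imread('pics/s3.png');b=cv2.imread('pics/t3.png')
c=cv2.imread('pics/s4.png');d=cv2.imread('pics/t4.png')
def hs(p,q):
    q=cv2.resize(q,None,fx=.75,fy=.75);p=cv2.resize(p,None,fx=.5,fy=.5)
    h=max(p.shape[0],q.shape[0]);f=lambda i:cv2.copyMakeBorder(i,0,h-i.shape[0],0,0,cv2.BORDER_CONSTANT)
    return np.hstack([f(p),f(q)])
cv2.imwrite('pics/v1.png',hs(a,b)); cv2.imwrite('pics/c1.png',hs(c,d))
E
```

```text
(no output)
```

View pics/v1.png

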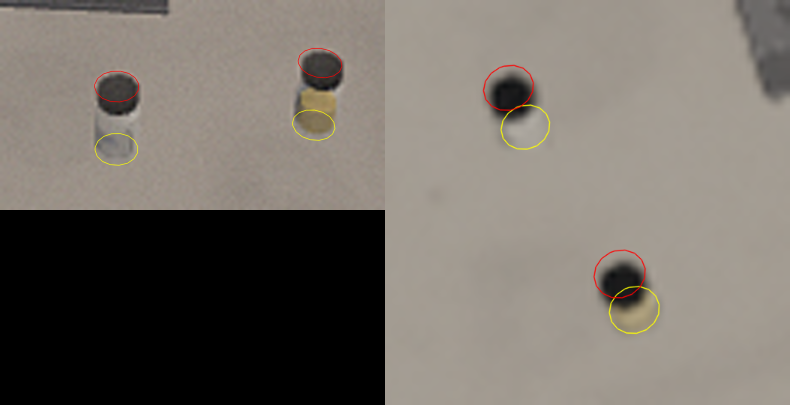

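View pics/c1.png

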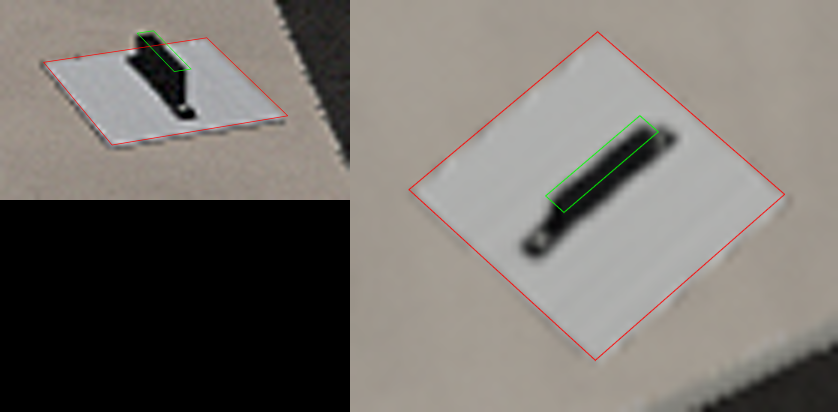

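```bash
python3 -m pendant '{"xyz":[[0.05,0.036,0],[0.05,0.036,0],[0.05,0.036,0],[0.05,0.036,0],[0.04,0.045,0],[0.03,0.052,0],[0.02,0.058,0],[0,0.06,0],[0,0.06,0],[0,0.06,0]],"turn":[0.1,0.1,0.1,0.1,0.1,0.1,0.1,0.1,0.1,0.1]}' 0.5 20
```

```text
time_s: 2.95
tool_pos: [0.5247, -0.1191, 0.2227]
tool_rot: [69.2, 89.6, -31.4]
force: [1.4, 0.2, -0.1]
grip_width: 0.0438
```

```bash
python3 -m pendant '{"xyz":[[0,0.06,0],[0,0.06,0],[0,0.06,0],[0,0.06,0],[-0.02,0.06,0],[-0.03,0.055,0],[-0.03,0.05,-0.01],[-0.02,0.04,-0.02],[0,0.02,-0.02],[0,0,0]],"turn":[0,0,0,0,0,0,0,0,0,0]}'; python3 -c "
from h import *
tcp()"
```

```text
time_s: 4.2
tool_pos: [0.4198, 0.3625, 0.1755]
tool_rot: [97.4, 89.1, -2.7]
force: [0.2, 0.2, -0.2]
grip_width: 0.0435
t 4.2 tcp [0.4198 0.3625 0.1755] x [ 0.015 -0.001 -1.   ] jawyaw -10.13 F [ 0.2  0.2 -0.2] w 0.0435 q [  2.  14. -52. 100.  12.  72. -63.]
```

```bash
python3 -m pendant '{"xyz":[[0.013,0.001,-0.03],[0,0,-0.04],[0,0,-0.03],[0,0,0]],"turn":[0.01,0,0,0]}'; python3 - <<'E'
from h import *
tcp()
crop('side','s5',340,220,100,90,8)
crop('top','t5',200,220,80,75,8)
E
```

```text
time_s: 4.7
tool_pos: [0.4381, 0.3598, 0.0769]
tool_rot: [96.5, 88.8, -3.4]
force: [-0.4, -0.1, -0.2]
grip_width: 0.0436
t 4.7 tcp [0.4381 0.3598 0.0769] x [ 0.021 -0.001 -1.   ] jawyaw -9.91 F [-0.4 -0.1 -0.2] w 0.0436 q [ -1.  21. -49. 104.  19.  62. -67.]
```

View pics/s5.png

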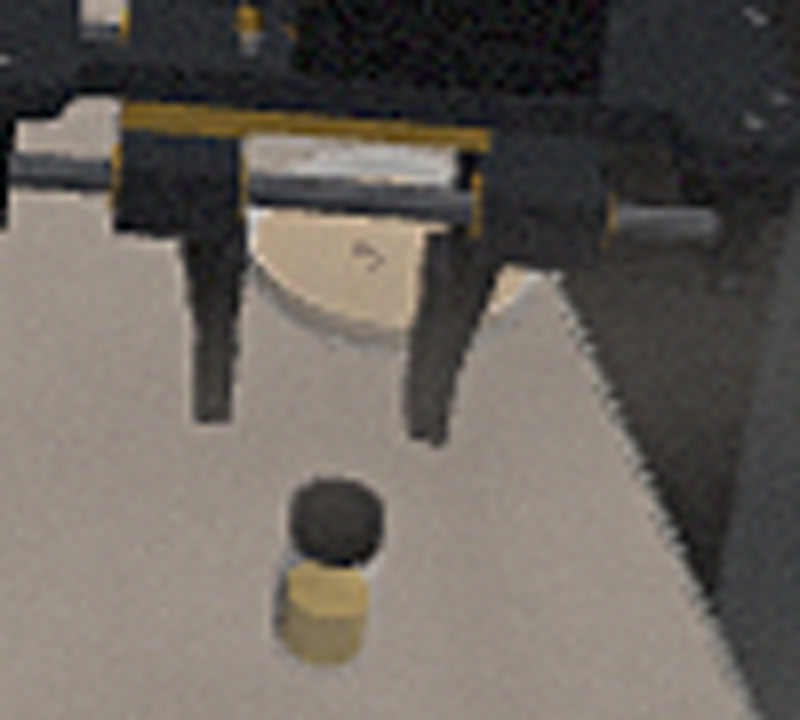

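View pics/t5.png

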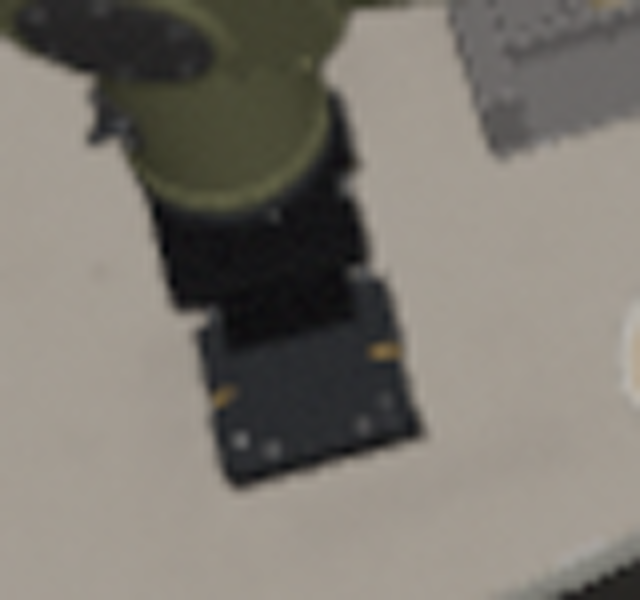

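```bash
python3 -c "
from h import *
for X in [(.4381,.3598,.0769)]: print((px('side',X)-[340,220]+.5)*8)
"; python3 -m pendant '{"xyz":[[-0.004,0.0035,-0.02],[0,0,-0.02],[0,0,-0.008],[0,0,0]],"turn":[0,0,0,0]}'; python3 - <<'E'
from h import *
tcp()
crop('side','s6',340,220,100,90,8)
E
```

```text
[319.19116993 404.56036976]
time_s: 5.3
tool_pos: [0.4368, 0.3661, 0.0312]
tool_rot: [107.2, 88.3, 7.2]
force: [0.2, -0.8, 0.1]
grip_width: 0.0436
t 5.3 tcp [0.4368 0.3661 0.0312] x [ 0.029  0.004 -1.   ] jawyaw -9.94 F [ 0.2 -0.8  0.1] w 0.0436 q [ -3.  25. -47. 106.  23.  57. -70.]
```

View pics/s6.png

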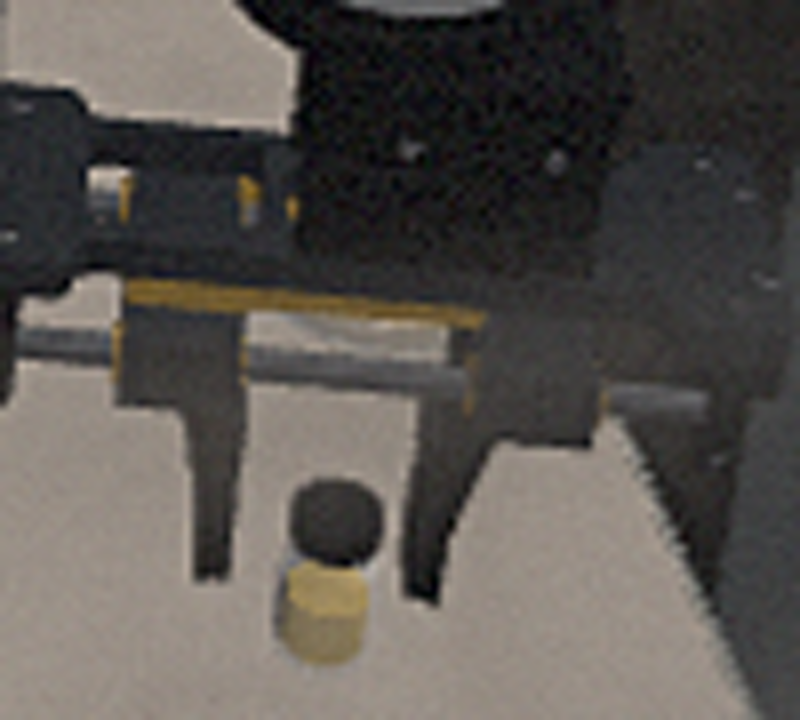

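```bash
python3 -m pendant '{"xyz":[[-0.003,-0.002,-0.004],[0,0,-0.001]],"turn":[0,0]}'; python3 -m pendant '{"xyz":[[0,0,0],[0,0,0],[0,0,0],[0,0,0]],"turn":[0,0,0,0]}' 0 10;  python3 - <<'E'
from h import *
tcp()
crop('side','s7',340,220,100,90,8)
E
```

```text
time_s: 5.6
tool_pos: [0.4341, 0.3646, 0.0269]
tool_rot: [108.7, 88.2, 8.7]
force: [0.7, 0.1, 1.2]
grip_width: 0.0433
time_s: 6.1
tool_pos: [0.4346, 0.3649, 0.0276]
tool_rot: [109.4, 88.1, 9.4]
force: [0.2, -1.0, -0.0]
grip_width: 0.024
t 6.1 tcp [0.4346 0.3649 0.0276] x [ 0.032  0.005 -0.999] jawyaw -9.96 F [ 0.2 -1.  -0. ] w 0.024 q [ -3.  25. -47. 107.  23.  56. -71.]
```

View pics/s7.png

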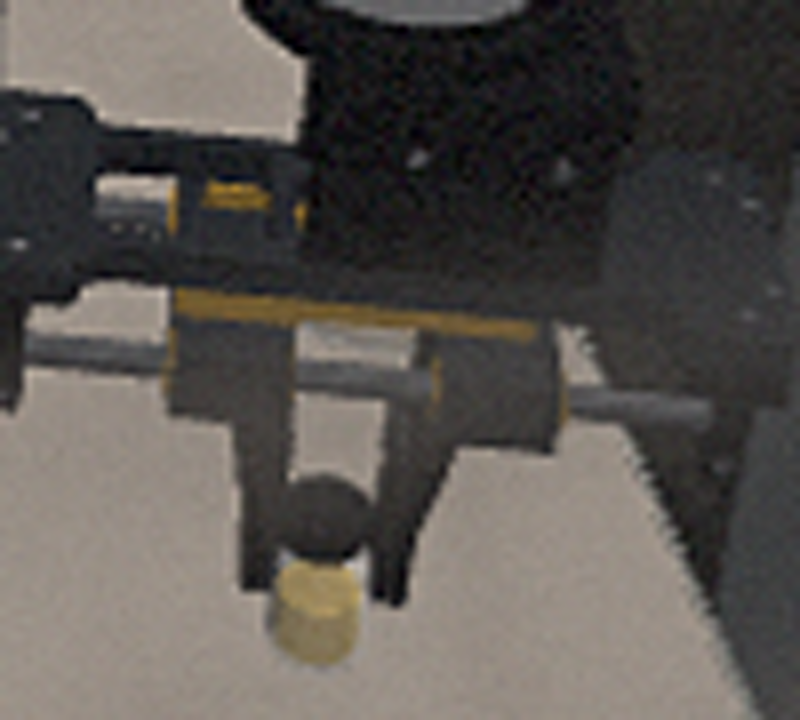

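```bash
python3 -m pendant '{"xyz":[[0,0,0.04],[0,0,0.05],[0.02,-0.025,0.01],[0.035,-0.04,0],[0.035,-0.04,0],[0.03,-0.03,0],[0.01,-0.01,0],[0,0,0]],"turn":[0,0,0.01,0,0,0,0,0]}'; python3 - <<'E'
from h import *
tcp()
crop('side','s8',260,180,100,90,8)
crop('top','t8',220,180,80,75,8)
E
```

```text
time_s: 7.15
tool_pos: [0.5661, 0.2167, 0.1314]
tool_rot: [110.3, 88.1, 11.2]
force: [0.2, -0.4, 0.1]
grip_width: 0.0236
t 7.15 tcp [0.5661 0.2167 0.1314] x [ 0.033  0.007 -0.999] jawyaw -9.11 F [ 0.2 -0.4  0.1] w 0.0236 q [ 14.  21. -46.  97.  17.  67. -45.]
```

View pics/s8.png

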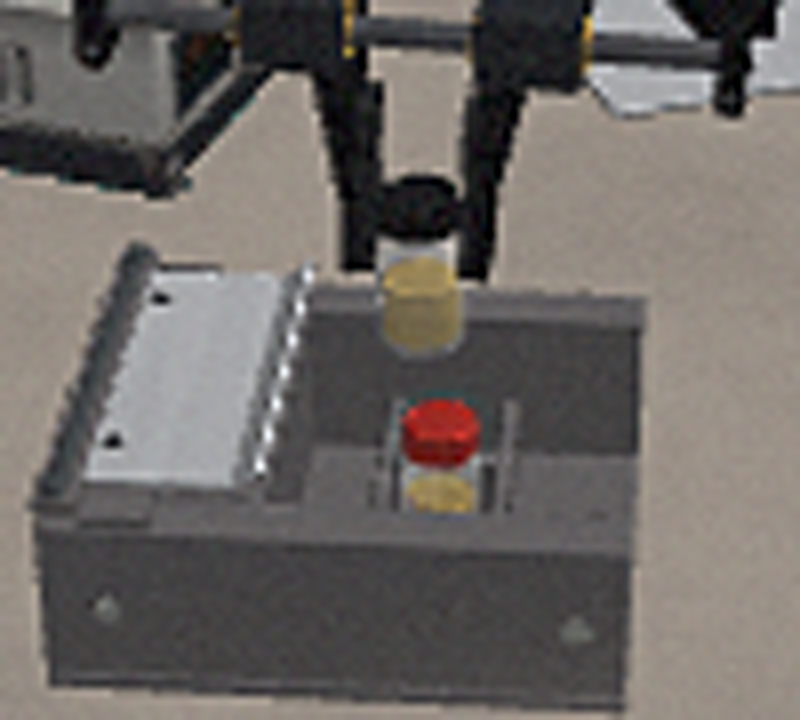

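View pics/t8.png

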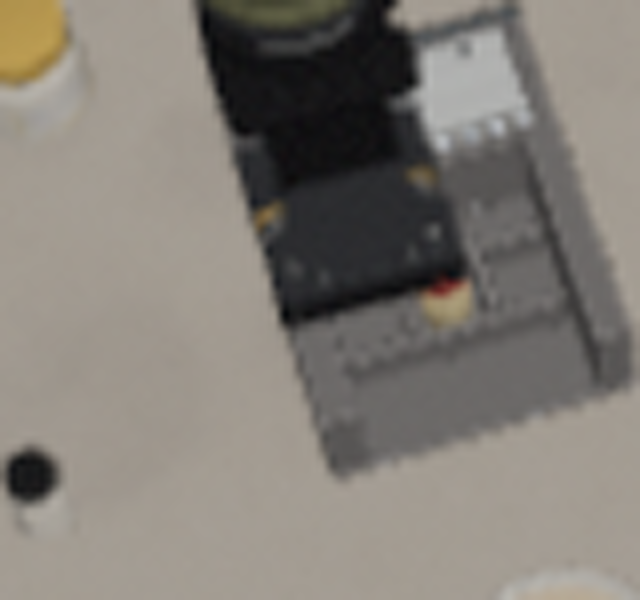

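```bash
python3 - <<'E'
from h import *
f=lambda u,v:(260+(u+.5)/8-.5,180+(v+.5)/8-.5)
print('cap top',ray('side',f(421,193),.152),'bottom',ray('side',f(422,334),.104))
print('c cap',ray('side',f(441,418),.054))
for n in ("vial_b",):find('side',n,k=4)
crop('side','s9',260,180,100,90,8,carrier_polys(.5582,.1804,-9.2))
tcp()
E
```

```text
cap top [0.56535341 0.21753861 0.152     ] bottom [0.56547029 0.2143754  0.104     ]
c cap [0.55904927 0.183138   0.054     ]
side vial_b call 0.72 [ 0.5517  0.3752 -0.0022] [323. 308.]
side vial_b call 0.57 [0.5617 0.1816 0.005 ] [314. 248.]
side vial_b call 0.56 [0.5652 0.2125 0.1048] [312. 221.]
t 7.35 tcp [0.5647 0.219  0.1317] x [ 0.033  0.007 -0.999] jawyaw -8.85 F [0.2 0.4 0.4] w 0.0236 q [ 14.  21. -46.  97.  17.  67. -45.]
```

View pics/s9.png

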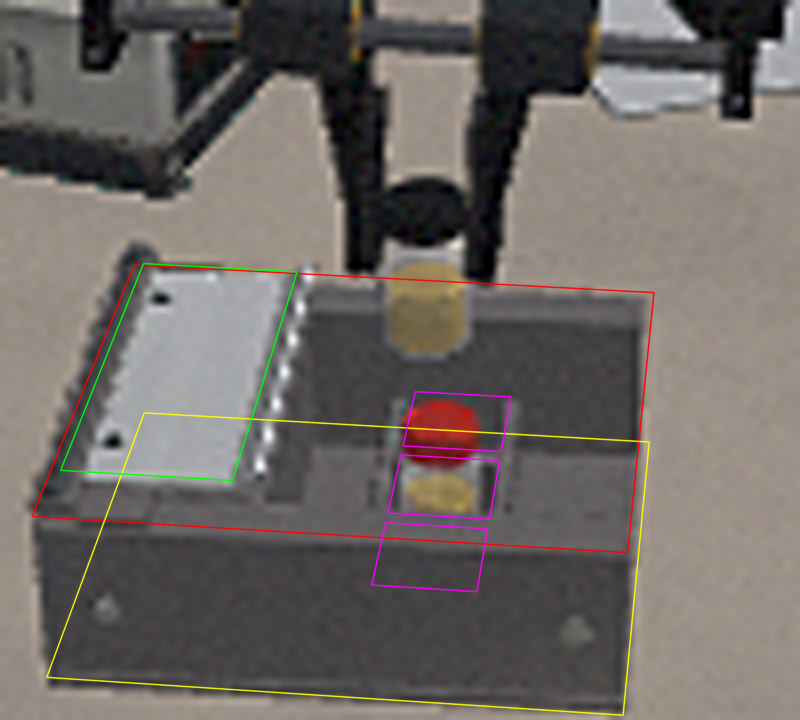

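```bash
python3 -m pendant '{"xyz":[[-0.001,-0.001,-0.03],[0,0,-0.03],[0,0,-0.007],[0,0,0]],"turn":[0,0,0,0]}'; python3 - <<'E'
from h import *
tcp();tcp()
crop('side','s10',260,180,100,90,8)
tcp()
E
```

```text
time_s: 7.85
tool_pos: [0.5611, 0.224, 0.0653]
tool_rot: [111.9, 87.9, 13.6]
force: [0.2, -0.0, -0.9]
grip_width: 0.0239
t 7.85 tcp [0.5611 0.224  0.0653] x [ 0.036  0.009 -0.999] jawyaw -8.32 F [ 0.2 -0.  -0.9] w 0.0239 q [ 12.  25. -44. 101.  20.  61. -48.]
t 7.85 tcp [0.5611 0.224  0.0653] x [ 0.036  0.009 -0.999] jawyaw -8.32 F [ 0.2 -0.  -0.9] w 0.0239 q [ 12.  25. -44. 101.  20.  61. -48.]
t 7.9 tcp [0.5612 0.2239 0.0656] x [ 0.036  0.009 -0.999] jawyaw -8.33 F [ 0.1 -0.8 -0.2] w 0.0237 q [ 12.  25. -44. 101.  20.  61. -48.]
```

View pics/s10.png

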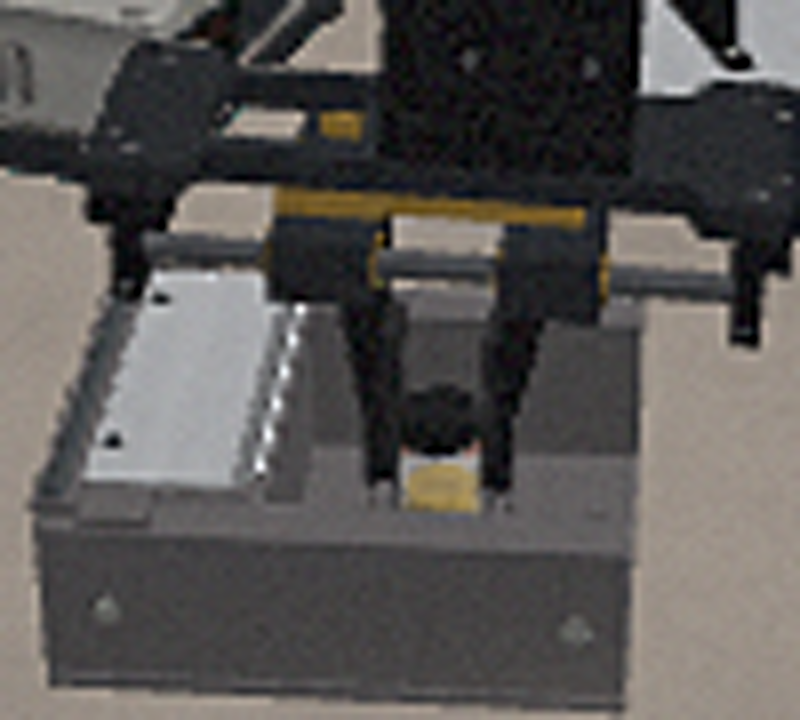

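```bash
python3 -m pendant '{"xyz":[[0.0035,-0.007,0],[0,0,0]],"turn":[-0.015,0]}'; python3 - <<'E'
from h import *
tcp()
crop('side','s11',260,180,100,90,8)
tcp()
E
```

```text
time_s: 8.15
tool_pos: [0.5663, 0.217, 0.0678]
tool_rot: [111.8, 87.7, 12.6]
force: [0.0, -0.6, -0.6]
grip_width: 0.0237
t 8.15 tcp [0.5663 0.217  0.0678] x [ 0.039  0.009 -0.999] jawyaw -9.26 F [ 0.  -0.6 -0.6] w 0.0237 q [ 12.  25. -44. 100.  20.  61. -48.]
t 8.2 tcp [0.566  0.2178 0.0679] x [ 0.039  0.009 -0.999] jawyaw -9.21 F [ 0.8 -0.2  0.4] w 0.0236 q [ 12.  25. -44. 100.  20.  61. -48.]
```

View pics/s11.png

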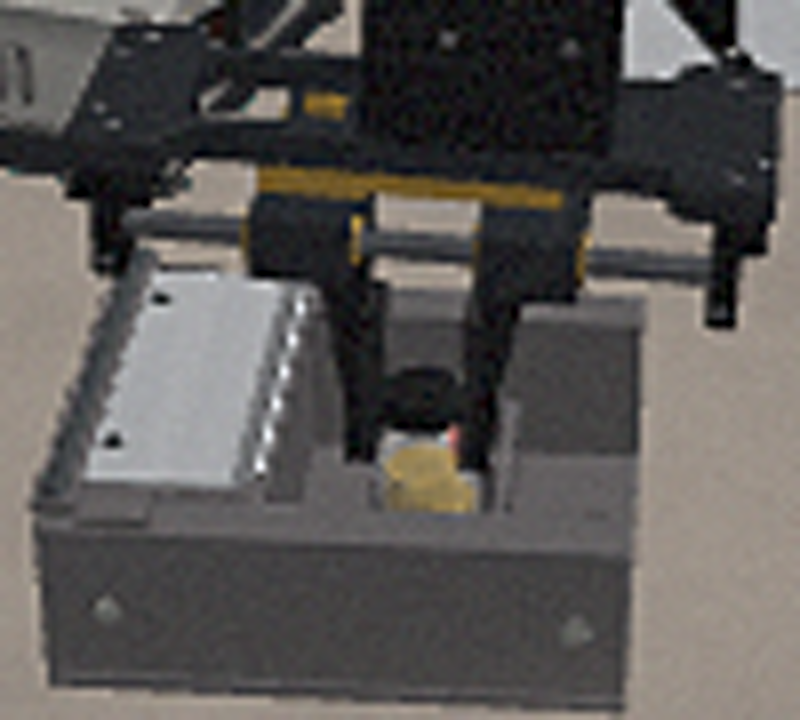

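```bash
python3 - <<'E'
from h import *
f=lambda u,v:(260+(u+.5)/8-.5,180+(v+.5)/8-.5)
print('cap top',ray('side',f(422,381),.0885))
E
```

```text
cap top [0.56566327 0.21507986 0.0885    ]
```

```bash
python3 -m pendant '{"xyz":[[0,0,-0.012],[0,0,-0.006],[0,0,0]],"turn":[0,0,0]}'; python3 - <<'E'
from h import *
tcp()
crop('side','s12',260,180,100,90,8)
tcp()
E
```

```text
time_s: 8.57
tool_pos: [0.5661, 0.2178, 0.0488]
tool_rot: [112.9, 87.7, 13.7]
force: [0.1, 0.1, 0.4]
grip_width: 0.0237
t 8.57 tcp [0.5661 0.2178 0.0488] x [ 0.04   0.01  -0.999] jawyaw -9.22 F [0.1 0.1 0.4] w 0.0237 q [ 12.  26. -44. 101.  21.  59. -49.]
t 8.62 tcp [0.5662 0.2178 0.049 ] x [ 0.04   0.01  -0.999] jawyaw -9.23 F [ 1.  -0.9  0.1] w 0.0238 q [ 12.  26. -44. 101.  21.  59. -49.]
```

View pics/s12.png

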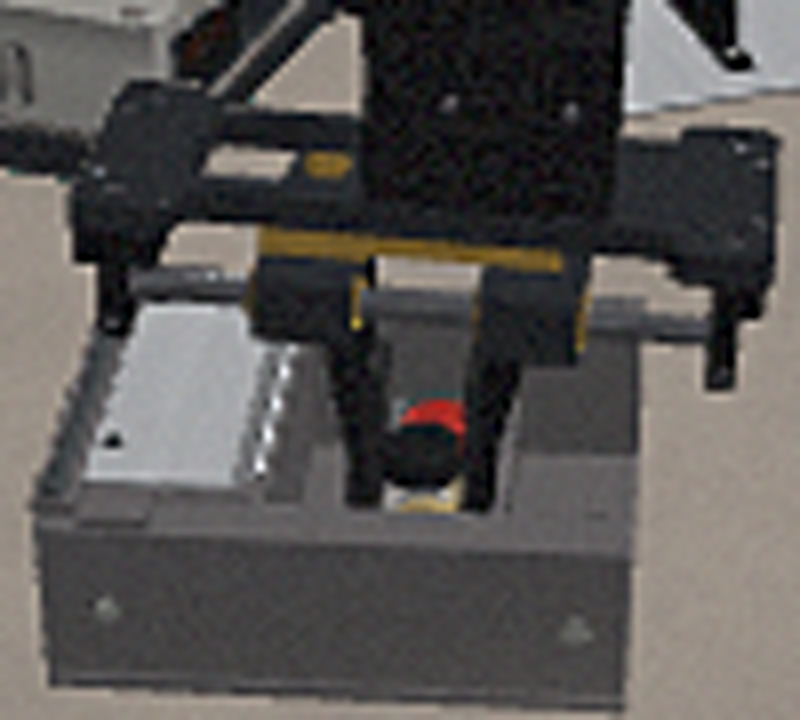

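```bash
python3 -m pendant '{"xyz":[[-0.001,0,-0.008],[0,0,-0.004],[0,0,0]],"turn":[0,0,0]}'; python3 -c "
from h import *
tcp()"
```

```text
time_s: 9.0
tool_pos: [0.565, 0.218, 0.0361]
tool_rot: [113.1, 87.7, 13.9]
force: [1.1, -0.9, -0.3]
grip_width: 0.0238
t 9.0 tcp [0.565  0.218  0.0361] x [ 0.04   0.01  -0.999] jawyaw -9.21 F [ 1.1 -0.9 -0.3] w 0.0238 q [ 11.  27. -43. 102.  22.  57. -49.]
```

```bash
python3 -m pendant '{"xyz":[[0,0,-0.002],[0,0,0]],"turn":[0,0]}'; python3 -m pendant '{"xyz":[[0,0,0],[0,0,0],[0,0,0]],"turn":[0,0,0]}' 0.5 10; python3 - <<'E'
from h import *
tcp()
crop('side','s13',260,180,100,90,8)
tcp()
E
```

```text
time_s: 9.25
tool_pos: [0.5651, 0.218, 0.0341]
tool_rot: [113.1, 87.6, 13.9]
force: [-0.5, 0.1, -0.5]
grip_width: 0.0236
time_s: 9.62
tool_pos: [0.5655, 0.2182, 0.0346]
tool_rot: [113.2, 87.6, 14.0]
force: [0.2, 0.9, -0.1]
grip_width: 0.0413
t 9.62 tcp [0.5655 0.2182 0.0346] x [ 0.041  0.01  -0.999] jawyaw -9.22 F [ 0.2  0.9 -0.1] w 0.0413 q [ 11.  27. -43. 102.  22.  57. -49.]
t 9.68 tcp [0.5655 0.2183 0.0346] x [ 0.041  0.01  -0.999] jawyaw -9.21 F [-0.7  0.2 -0.9] w 0.0423 q [ 11.  27. -43. 102.  22.  57. -49.]
```

View pics/s13.png

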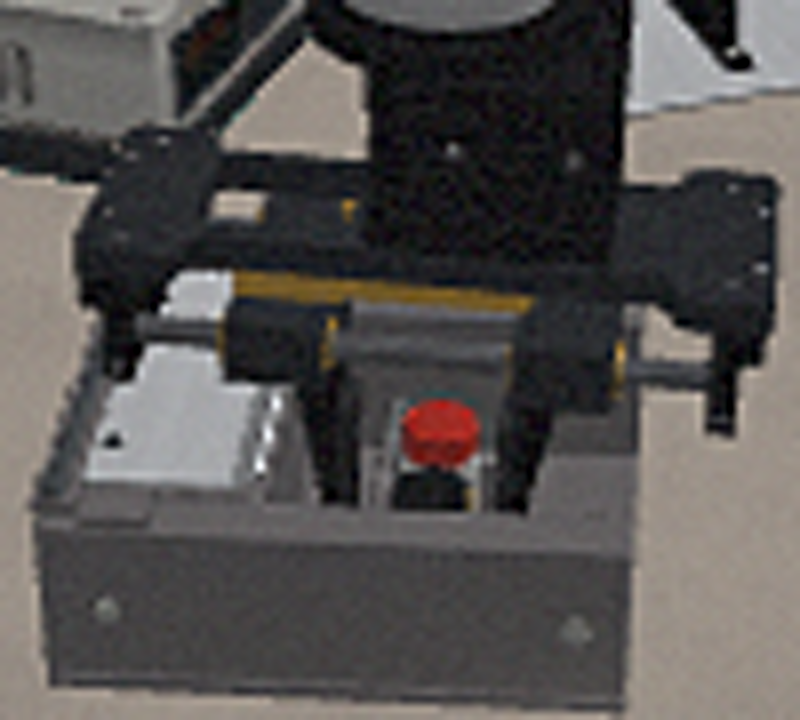

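```bash
python3 -m pendant '{"xyz":[[0,0,0.04],[0,0,0.04],[0,0.03,0],[0,0.05,0],[-0.005,0.05,0],[-0.005,0.025,-0.02],[0,0,-0.02],[0,0,0]],"turn":[0,0,0,0,0,0,0,0]}'; python3 - <<'E'
from h import *
tcp()
crop('side','s14',250,190,120,130,4.6)
tcp()
E
```

```text
time_s: 10.68
tool_pos: [0.5564, 0.3738, 0.0761]
tool_rot: [110.9, 87.5, 11.4]
force: [-0.5, 0.1, 0.2]
grip_width: 0.0434
t 10.68 tcp [0.5564 0.3738 0.0761] x [ 0.042  0.008 -0.999] jawyaw -9.56 F [-0.5  0.1  0.2] w 0.0434 q [ -4.  32. -44.  90.  25.  65. -63.]
t 10.72 tcp [0.5569 0.3743 0.0773] x [ 0.043  0.01  -0.999] jawyaw -9.58 F [0.1 1.1 0.1] w 0.0435 q [ -4.  32. -44.  90.  25.  65. -63.]
```

View pics/s14.png

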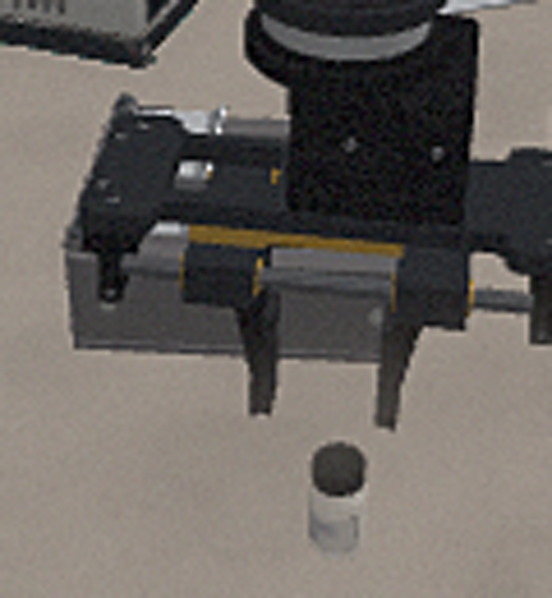

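```bash
python3 -m pendant '{"xyz":[[-0.004,0.001,-0.02],[0,0,-0.02],[0,0,-0.008],[0,0,0]],"turn":[0,0,0,0]}'; python3 - <<'E'
from h import *
tcp()
crop('side','s15',250,190,120,130,4.6)
tcp()
E
```

```text
time_s: 11.22
tool_pos: [0.5549, 0.3711, 0.0264]
tool_rot: [109.8, 87.4, 9.9]
force: [1.0, -0.3, 0.1]
grip_width: 0.0431
t 11.22 tcp [0.5549 0.3711 0.0264] x [ 0.045  0.008 -0.999] jawyaw -9.89 F [ 1.  -0.3  0.1] w 0.0431 q [ -5.  34. -42.  93.  28.  61. -65.]
t 11.28 tcp [0.5551 0.3712 0.0269] x [ 0.045  0.008 -0.999] jawyaw -9.9 F [-0.5 -0.4 -0.6] w 0.0432 q [ -5.  34. -42.  93.  28.  61. -65.]
```

View pics/s15.png

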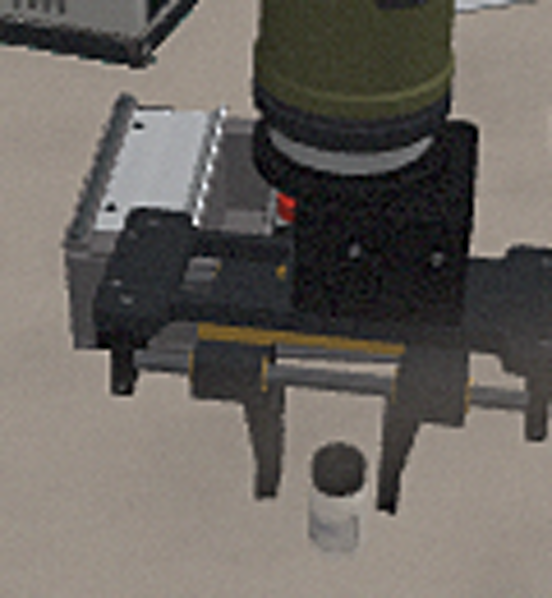

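Correct y by +5 mm, x by about +1 (vial centred between the fingers in the picture), then close.

```bash
python3 -m pendant '{"xyz":[[0,0.005,0],[0,0,0]],"turn":[0,0]}'; python3 -m pendant '{"xyz":[[0,0,0],[0,0,0],[0,0,0],[0,0,0]],"turn":[0,0,0,0]}' 0 10;  python3 - <<'E'
from h import *
tcp()
crop('side','s16',250,190,120,130,4.6)
E
```

```text
time_s: 11.52
tool_pos: [0.5557, 0.3774, 0.0281]
tool_rot: [111.4, 87.3, 11.5]
force: [-0.2, -0.2, 0.4]
grip_width: 0.0435
time_s: 12.02
tool_pos: [0.556, 0.378, 0.029]
tool_rot: [111.8, 87.2, 11.9]
force: [0.1, 0.2, 0.3]
grip_width: 0.0243
t 12.03 tcp [0.556 0.378 0.029] x [ 0.048  0.01  -0.999] jawyaw -9.88 F [0.1 0.2 0.3] w 0.0243 q [ -5.  35. -42.  92.  28.  61. -65.]
```

View pics/s16.png

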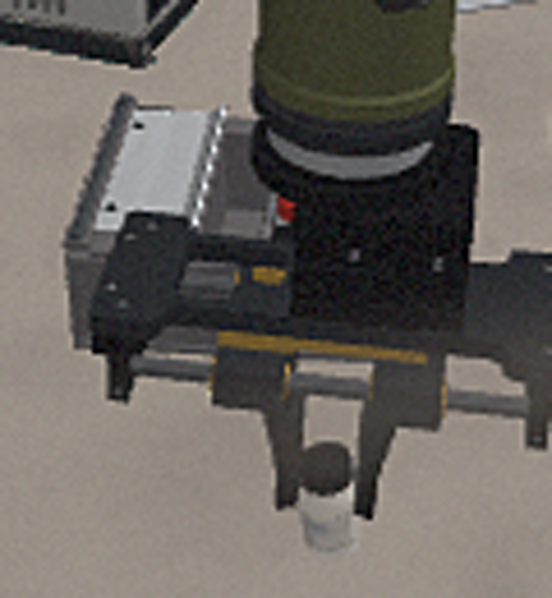

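```bash
python3 -m pendant '{"xyz":[[0,0,0.04],[0,0,0.05],[0,-0.03,0.01],[0,-0.05,0],[0,-0.05,0],[0,-0.05,0],[0,-0.035,0],[0,-0.015,0],[0,0,0]],"turn":[0,0,0.006,0.006,0,0,0,0,0]}'; python3 - <<'E'
from h import *
tcp()
crop('side','s17',260,170,100,90,8)
crop('top','t17',235,170,80,75,8)
tcp()
E
```

```text
time_s: 13.2
tool_pos: [0.5539, 0.1422, 0.1318]
tool_rot: [111.7, 87.1, 12.6]
force: [0.3, 1.1, -0.2]
grip_width: 0.0232
t 13.2 tcp [0.5539 0.1422 0.1318] x [ 0.049  0.011 -0.999] jawyaw -9.05 F [ 0.3  1.1 -0.2] w 0.0232 q [ 23.  16. -46. 102.  13.  65. -36.]
t 13.3 tcp [0.5536 0.1444 0.1319] x [ 0.049  0.012 -0.999] jawyaw -8.87 F [-0.2 -0.2 -0.2] w 0.0234 q [ 23.  16. -47. 102.  13.  65. -36.]
```

View pics/s17.png

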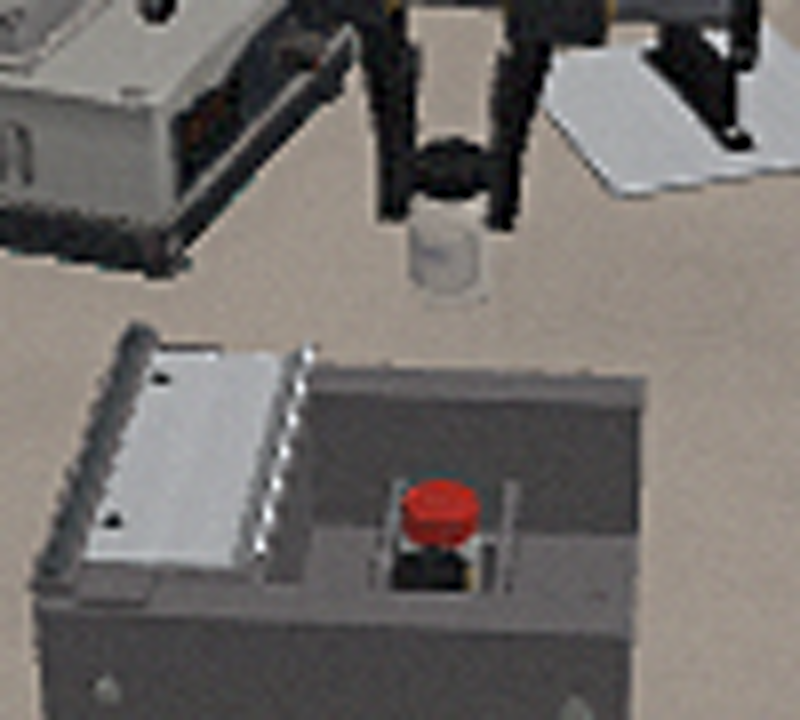

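View pics/t17.png

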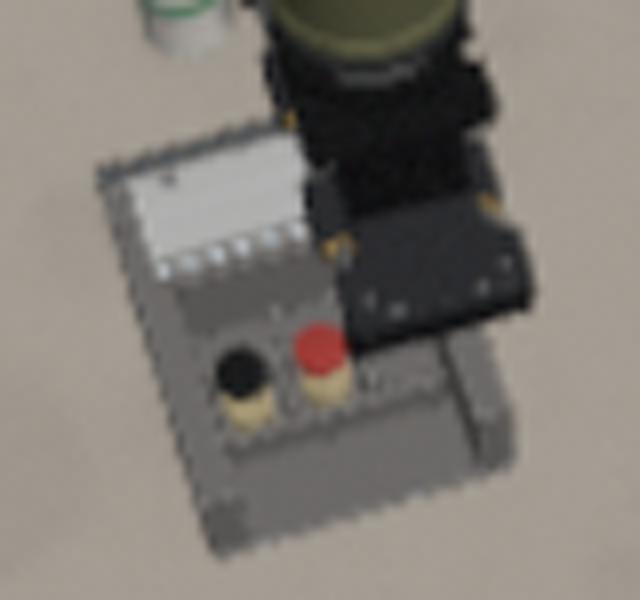

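```bash
python3 - <<'E'
from h import *
f=lambda u,v:(260+(u+.5)/8-.5,170+(v+.5)/8-.5)
print('cap top',ray('side',f(451,152),.151),'bottom',ray('side',f(446,281),.103))
print('c cap',ray('side',f(441,499),.054))
find('side','vial_a',k=4)
tcp()
E
python3 -m pendant '{"xyz":[[-0.001,0,-0.03],[0,0,-0.03],[0,0,-0.008],[0,0,0]],"turn":[0,0,0,0]}'; python3 - <<'E'
from h import *
tcp()
crop('side','s18',260,170,100,90,8)
tcp()
E
```

```text
cap top [0.55354717 0.14304331 0.151     ] bottom [0.55507797 0.13663822 0.103     ]
c cap [0.55907306 0.18367682 0.054     ]
side vial_a call 0.78 [0.5521 0.1402 0.1035] [317. 205.]
side vial_a call 0.67 [0.5616 0.1835 0.0066] [314. 248.]
t 13.35 tcp [0.5535 0.145  0.1319] x [ 0.048  0.012 -0.999] jawyaw -8.81 F [-0.3 -0.4 -0.4] w 0.0232 q [ 23.  16. -47. 102.  13.  65. -36.]
time_s: 13.85
tool_pos: [0.5525, 0.1536, 0.0639]
tool_rot: [117.2, 86.9, 19.0]
force: [0.0, 0.7, 0.3]
grip_width: 0.0233
t 13.85 tcp [0.5525 0.1536 0.0639] x [ 0.051  0.018 -0.999] jawyaw -8.21 F [0.  0.7 0.3] w 0.0233 q [ 21.  20. -45. 106.  17.  57. -39.]
t 13.9 tcp [0.5527 0.1537 0.0643] x [ 0.051  0.018 -0.999] jawyaw -8.22 F [0.3 0.2 1.1] w 0.0233 q [ 21.  20. -45. 106.  17.  57. -39.]
```

View pics/s18.png

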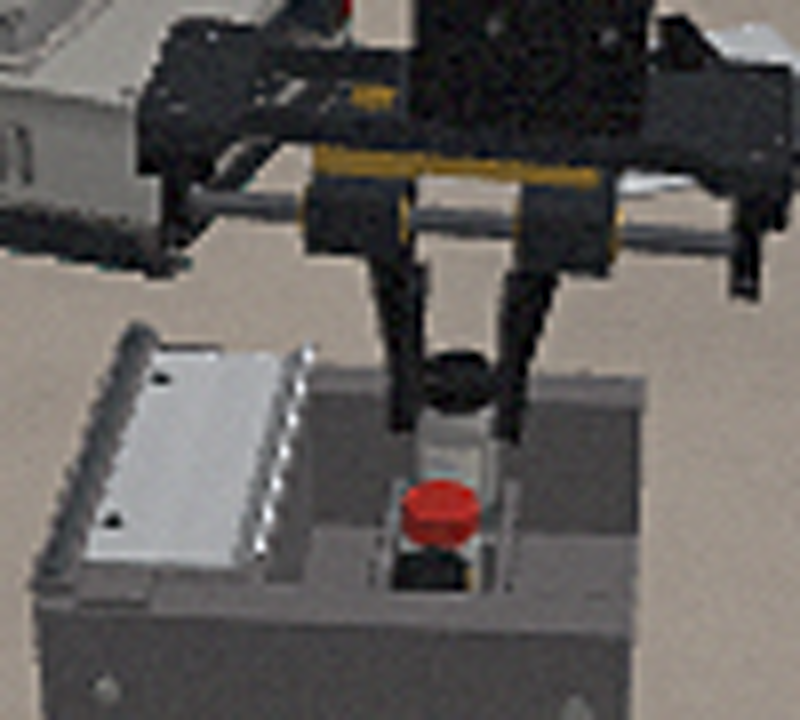

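```bash
python3 -m pendant '{"xyz":[[0,-0.006,0],[0,0,0]],"turn":[-0.015,0]}'; python3 - <<'E'
from h import *
tcp()
crop('side','s19',260,170,100,90,8)
tcp()
E
```

```text
time_s: 14.15
tool_pos: [0.5541, 0.1479, 0.0662]
tool_rot: [116.4, 86.7, 17.3]
force: [-0.8, 0.2, -0.1]
grip_width: 0.0233
t 14.15 tcp [0.5541 0.1479 0.0662] x [ 0.055  0.017 -0.998] jawyaw -9.13 F [-0.8  0.2 -0.1] w 0.0233 q [ 21.  20. -45. 106.  17.  57. -40.]
t 14.2 tcp [0.5542 0.1483 0.0664] x [ 0.055  0.018 -0.998] jawyaw -9.11 F [0.7 0.7 0.1] w 0.023 q [ 21.  20. -45. 106.  17.  57. -40.]
```

View pics/s19.png

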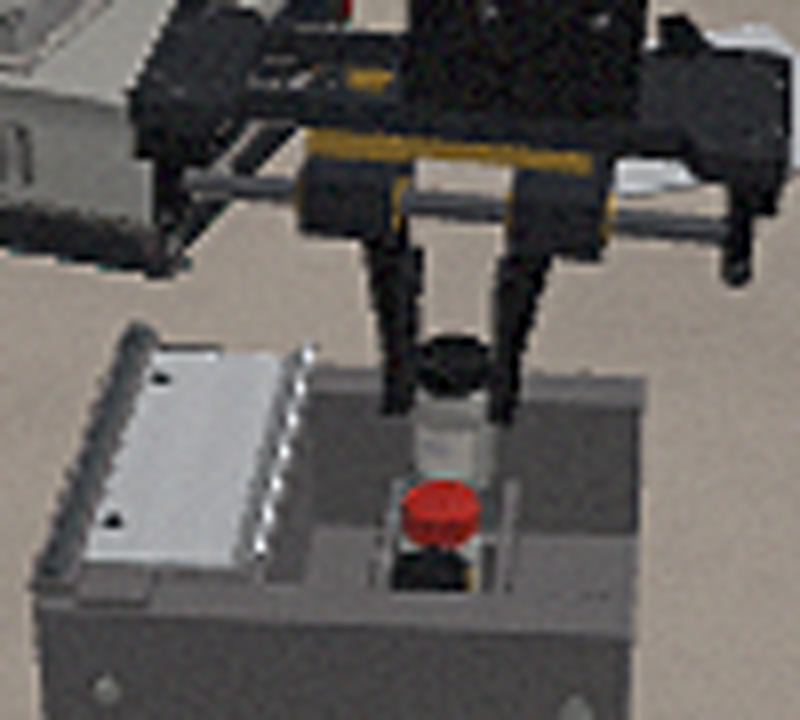

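```bash
python3 - <<'E'
from h import *
f=lambda u,v:(260+(u+.5)/8-.5,170+(v+.5)/8-.5)
print('cap top',ray('side',f(452,351),.0853))
print('c cap',ray('side',f(441,498),.054),'left',ray('side',f(433,568),.054))
E
```

```text
cap top [0.5539225  0.14918555 0.0853    ]
c cap [0.55904927 0.183138   0.054     ] left [0.56298544 0.21937457 0.054     ]
```

```bash
python3 -m pendant '{"xyz":[[-0.0025,-0.0005,-0.008],[0,0,-0.008],[0,0,-0.004],[0,0,0]],"turn":[0,0,0,0]}'; python3 - <<'E'
from h import *
tcp()
crop('side','s20',260,170,100,90,8)
tcp()
E
```

```text
time_s: 14.7
tool_pos: [0.5513, 0.1474, 0.0451]
tool_rot: [116.5, 86.7, 17.4]
force: [0.0, -0.0, 0.4]
grip_width: 0.023
t 14.7 tcp [0.5513 0.1474 0.0451] x [ 0.055  0.017 -0.998] jawyaw -9.14 F [ 0.  -0.   0.4] w 0.023 q [ 21.  21. -44. 107.  18.  55. -41.]
t 14.75 tcp [0.5515 0.1474 0.0453] x [ 0.056  0.017 -0.998] jawyaw -9.14 F [ 0.  -0.1 -0.7] w 0.0232 q [ 21.  21. -44. 107.  18.  55. -41.]
```

View pics/s20.png

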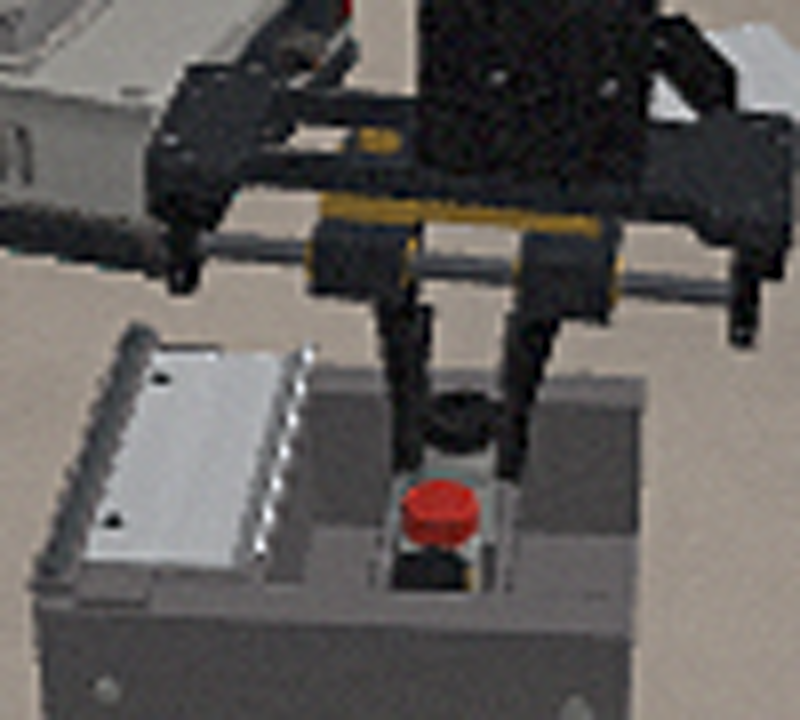

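```bash
python3 -m pendant '{"xyz":[[0,0,-0.007],[0,0,-0.003],[0,0,0]],"turn":[0,0,0]}';python3 -m pendant '{"xyz":[[0,0,0],[0,0,0],[0,0,0]],"turn":[0,0,0]}' 0.5 10; python3 - <<'E'
from h import *
tcp()
crop('side','s21',260,170,100,90,8)
tcp()
E
```

```text
time_s: 15.12
tool_pos: [0.5519, 0.1475, 0.0353]
tool_rot: [116.0, 86.6, 16.9]
force: [-1.2, -0.7, 3.7]
grip_width: 0.023
time_s: 15.5
tool_pos: [0.5521, 0.1477, 0.0352]
tool_rot: [116.2, 86.6, 17.1]
force: [0.1, 0.5, -0.7]
grip_width: 0.0414
t 15.5 tcp [0.5521 0.1477 0.0352] x [ 0.057  0.017 -0.998] jawyaw -9.13 F [ 0.1  0.5 -0.7] w 0.0414 q [ 20.  22. -44. 108.  19.  54. -41.]
t 15.55 tcp [0.5521 0.1476 0.0352] x [ 0.057  0.017 -0.998] jawyaw -9.14 F [0.2 0.1 0.2] w 0.042 q [ 20.  22. -44. 108.  19.  54. -41.]
```

View pics/s21.png

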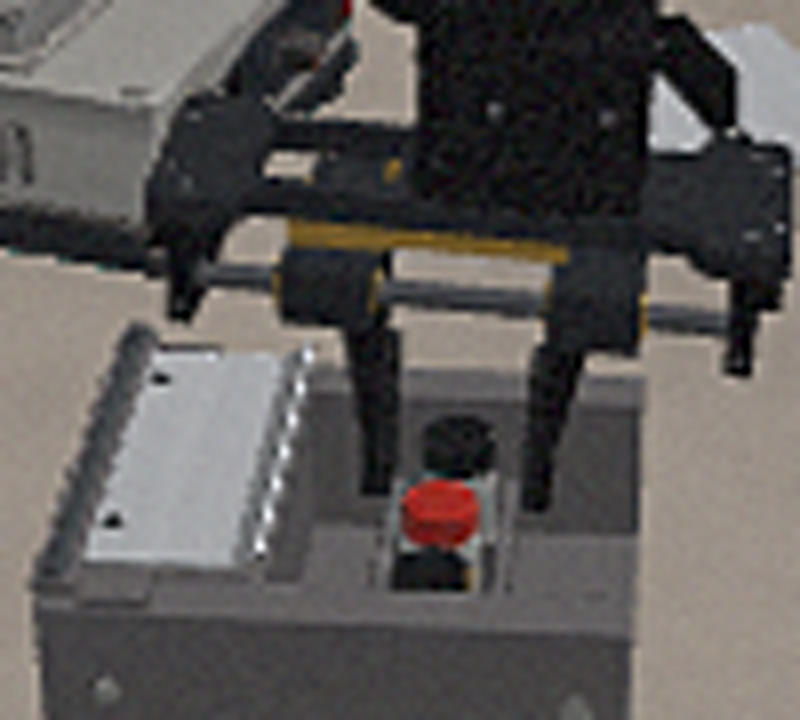

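```bash
python3 -m pendant '{"xyz":[[0,0,0.04],[0,0,0.05],[0,0,0.03],[-0.02,-0.02,0],[-0.02,-0.02,0],[0,-0.02,0],[0,0,0],[0,0,0],[0,0,0],[0,0,0]],"turn":[0,0,0,0.187,0.187,0.187,0.187,0.187,0.187,0.187]}'; python3 - <<'E'
from h import *
tcp()
crop('top','t22',235,170,80,75,8)
E
python3 -m pendant '{"xyz":[[0,0,0],[0,0,0],[0,0,0],[0,0,0],[0,0,0],[0,0,0],[0,0,0],[0,0,0],[0,0,0],[0,0,0]],"turn":[0.187,0.187,0.187,0.187,0.187,0.187,0.187,0.187,0.187,0.187]}'; python3 - <<'E'
from h import *
tcp()
crop('top','t23',235,170,80,75,8)
crop('side','s23',260,170,100,90,8)
E
```

```text
time_s: 16.8
tool_pos: [0.5098, 0.0858, 0.1589]
tool_rot: [113.1, 86.8, 89.6]
force: [0.5, 0.1, -0.2]
grip_width: 0.0433
t 16.8 tcp [0.5098 0.0858 0.1589] x [ 0.     0.057 -0.998] jawyaw 66.42 F [ 0.5  0.1 -0.2] w 0.0433 q [ 40.   9. -54. 106.   5.  68.  51.]
time_s: 18.1
tool_pos: [0.5097, 0.0854, 0.1584]
tool_rot: [114.6, 86.8, -161.7]
force: [0.3, 0.1, 1.3]
grip_width: 0.0437
t 18.1 tcp [0.5097 0.0854 0.1584] x [-0.052 -0.017 -0.998] jawyaw 173.68 F [0.3 0.1 1.3] w 0.0437 q [ 48.  20. -70. 102.  19.  75. 146.]
```

View pics/t23.png

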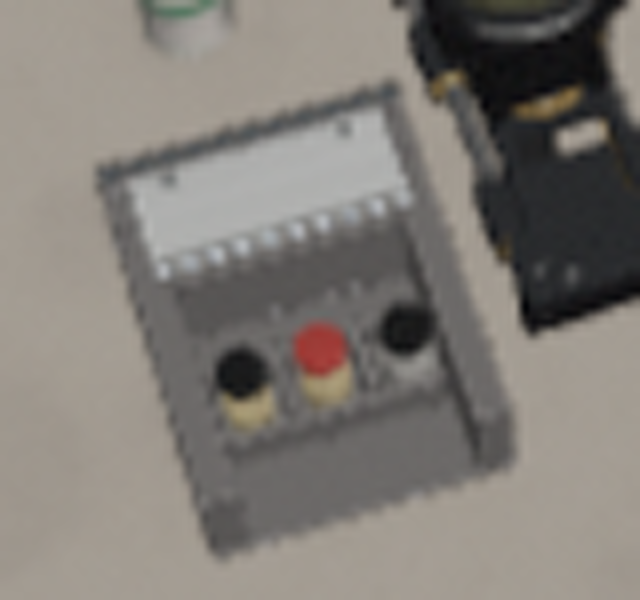

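View pics/s23.png

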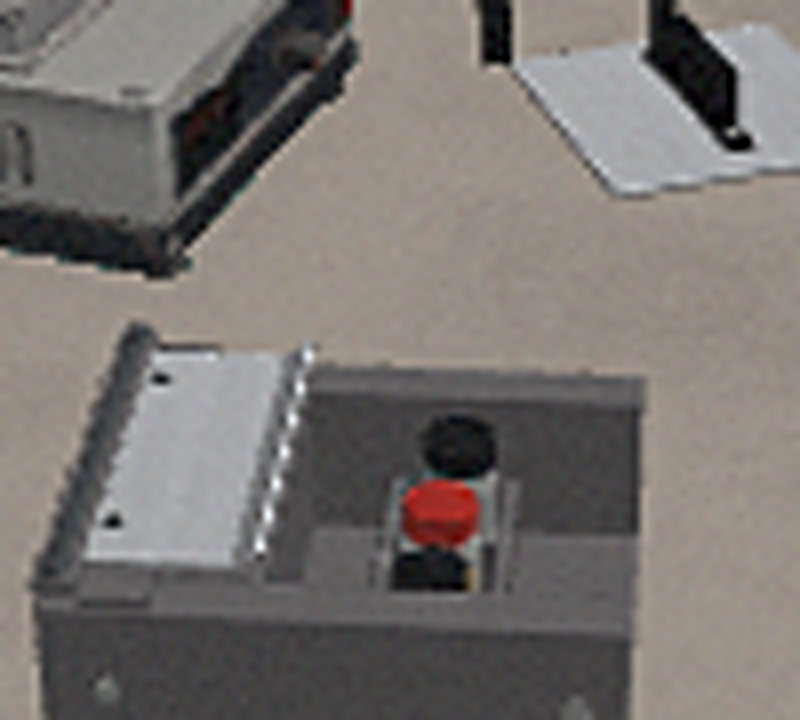

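```bash
python3 -m pendant '{"xyz":[[0,0,0],[0,0,0],[0,0,0],[0,0,0],[0,0,0],[0,0,0],[0,0,0],[0,0,0],[0,0,0],[0,0,0]],"turn":[0,0,0,0,0,0,0,0,0,0]}'; python3 - <<'E'
from h import *
tcp()
E
```

```text
time_s: 19.45
tool_pos: [0.5096, 0.0854, 0.1583]
tool_rot: [114.8, 86.8, -162.4]
force: [0.5, 0.7, -0.9]
grip_width: 0.0431
t 19.45 tcp [0.5096 0.0854 0.1583] x [-0.052 -0.017 -0.998] jawyaw 172.78 F [ 0.5  0.7 -0.9] w 0.0431 q [ 48.  20. -70. 102.  19.  75. 145.]
```

```bash
python3 -m pendant '{"xyz":[[0,0,-0.03],[0,0,-0.03],[0,0,-0.03],[0,0,-0.02],[0,0,0],[0,0,0],[0,0,0],[0,0,0],[0,0,0],[0,0,0]],"turn":[0,0,0,0,0,0,0,0,0,0]}'; python3 - <<'E'
from h import *
tcp()
E
```

```text
time_s: 20.7
tool_pos: [0.5134, 0.0857, 0.0493]
tool_rot: [117.8, 87.3, -159.5]
force: [0.1, 0.1, 0.8]
grip_width: 0.0437
t 20.7 tcp [0.5134 0.0857 0.0493] x [-0.044 -0.017 -0.999] jawyaw 172.69 F [0.1 0.1 0.8] w 0.0437 q [ 41.  27. -64. 108.  27.  64. 139.]
```

```bash
python3 -m pendant '{"xyz":[[0,0,-0.01],[0,0,-0.01],[0,0,0],[0,0,0],[0,0,0],[0,0,0],[0,0,0],[0,0,0],[0,0,0],[0,0,0]],"turn":[0,0,0,0,0,0,0,0,0,0]}'; python3 - <<'E'
from h import *
tcp()
E
```

```text
time_s: 21.95
tool_pos: [0.5133, 0.0857, 0.0278]
tool_rot: [117.8, 87.3, -159.5]
force: [0.4, 0.8, 0.1]
grip_width: 0.0435
t 21.95 tcp [0.5133 0.0857 0.0278] x [-0.045 -0.017 -0.999] jawyaw 172.7 F [0.4 0.8 0.1] w 0.0435 q [ 39.  29. -62. 109.  29.  62. 138.]
```

```bash
python3 -m pendant '{"xyz":[[0,0,0.02],[0,0,0.025],[0,0,0.025],[0,0,0.025],[0,0,0.02],[0,0,0.005],[0,0,0]],"turn":[0,0,0,0,0,0,0]}'; python3 - <<'E'
from h import *
tcp()
E
python3 -m pendant '{"xyz":[[0,0,-0.05],[0,0,-0.05],[0,0,0]],"turn":[0,0,0]}'; python3 - <<'E'
from h import *
tcp()
E
```

```text
time_s: 22.82
tool_pos: [0.5136, 0.0869, 0.1572]
tool_rot: [119.8, 87.4, -157.4]
force: [0.1, -0.3, 0.6]
grip_width: 0.0434
t 22.82 tcp [0.5136 0.0869 0.1572] x [-0.041 -0.017 -0.999] jawyaw 172.8 F [ 0.1 -0.3  0.6] w 0.0434 q [ 47.  20. -70. 102.  19.  74. 145.]
time_s: 23.2
tool_pos: [0.5128, 0.086, 0.0536]
tool_rot: [119.6, 87.3, -157.6]
force: [0.1, -0.9, 0.6]
grip_width: 0.0436
t 23.2 tcp [0.5128 0.086  0.0536] x [-0.043 -0.018 -0.999] jawyaw 172.75 F [ 0.1 -0.9  0.6] w 0.0436 q [ 41.  27. -64. 108.  27.  65. 139.]
```

```bash
python3 -m pendant '{"xyz":[[0,0,0.02],[0,0,0.025],[0,0,0.025],[0,0,0.025],[0,0,0.005],[0,0,-0.03],[0,0,-0.03],[0,0,-0.03],[0,0,-0.02],[0,0,0]],"turn":[0,0,0,0,0,0,0,0,0,0]}'; python3 - <<'E'
from h import *
tcp()
E
```

```text
time_s: 24.45
tool_pos: [0.5201, 0.0901, 0.0633]
tool_rot: [139.9, 88.4, -137.2]
force: [0.1, 0.1, 0.5]
grip_width: 0.0435
t 24.45 tcp [0.5201 0.0901 0.0633] x [-0.02  -0.019 -1.   ] jawyaw 172.92 F [0.1 0.1 0.5] w 0.0435 q [ 41.  26. -65. 108.  27.  64. 139.]
```

Excellent: +0.023 in one cycle. Nearly cancelled; now a half cycle.

```bash
python3 -m pendant '{"xyz":[[0,0,0.02],[0,0,0.025],[0,0,0.025],[0,0,0.005],[0,0,-0.03],[0,0,-0.03],[0,0,-0.02],[0,0,0]],"turn":[0,0,0,0,0,0,0,0]}'; python3 - <<'E'
from h import *
tcp()
E
```

```text
time_s: 25.45
tool_pos: [0.5254, 0.0921, 0.0704]
tool_rot: [172.3, 88.9, -104.8]
force: [0.4, 0.1, -0.2]
grip_width: 0.0438
t 25.45 tcp [0.5254 0.0921 0.0704] x [-0.005 -0.019 -1.   ] jawyaw 172.94 F [ 0.4  0.1 -0.2] w 0.0438 q [ 41.  25. -65. 108.  27.  64. 139.]
```

```bash
python3 -m pendant '{"xyz":[[0,0,0.02],[0,0,0.02],[0,0,0.02],[-0.005,-0.02,0.005],[-0.005,-0.02,0],[-0.005,-0.02,0],[-0.005,-0.02,0],[-0.005,-0.02,0],[-0.005,-0.02,0],[-0.005,-0.02,0]],"turn":[-0.185,-0.185,-0.185,-0.185,-0.185,-0.185,-0.185,-0.185,-0.185,-0.185]}'; python3 - <<'E'
from h import *
tcp()
E
```

```text
time_s: 26.7
tool_pos: [0.495, -0.0447, 0.1497]
tool_rot: [169.6, 89.9, 145.0]
force: [0.8, -0.2, 0.2]
grip_width: 0.0435
t 26.7 tcp [ 0.495  -0.0447  0.1497] x [-0.001  0.001 -1.   ] jawyaw 65.38 F [ 0.8 -0.2  0.2] w 0.0435 q [ 49.   6. -49. 108.   5.  68.  64.]
```

```bash
python3 -m pendant '{"xyz":[[-0.01,-0.024,0],[-0.01,-0.024,0],[-0.01,-0.024,0],[-0.01,-0.024,0],[-0.01,-0.02,0],[-0.008,-0.015,0],[0,0,0]],"turn":[-0.172,-0.172,-0.172,-0.172,-0.15,0,0]}' 0.5 30; python3 - <<'E'
from h import *
tcp()
find('side','cover');find('top','cover')
E
```

```text
time_s: 27.58
tool_pos: [0.4394, -0.1787, 0.1576]
tool_rot: [40.6, 89.4, -33.2]
force: [-0.3, 0.2, -0.1]
grip_width: 0.0433
t 27.57 tcp [ 0.4394 -0.1787  0.1576] x [ 0.009 -0.006 -1.   ] jawyaw 16.21 F [-0.3  0.2 -0.1] w 0.0433 q [ 58.   1. -39. 111.   1.  68.  35.]
side cover call 0.96 [ 0.4333 -0.186  -0.0009] [347. 183.]
side cover call 0.74 [ 0.5589  0.1794 -0.0013] [315. 249.]
top cover call 0.78 [ 0.4352 -0.1854  0.0023] [382. 205.]
```

```bash
python3 -m pendant '{"xyz":[[-0.003,-0.003,-0.03],[-0.002,-0.003,-0.03],[0,0,-0.03],[0,0,-0.01],[0,0,0]],"turn":[0,0,0,0,0]}'; python3 - <<'E'
from h import *
tcp()
crop('side','s24',310,130,100,80,8)
E
```

```text
time_s: 28.3
tool_pos: [0.4392, -0.1781, 0.0569]
tool_rot: [54.0, 89.1, -18.8]
force: [-0.2, -0.1, -0.4]
grip_width: 0.0438
t 28.3 tcp [ 0.4392 -0.1781  0.0569] x [ 0.014 -0.005 -1.   ] jawyaw 17.12 F [-0.2 -0.1 -0.4] w 0.0438 q [ 56.   8. -39. 118.   6.  55.  31.]
```

View pics/s24.png

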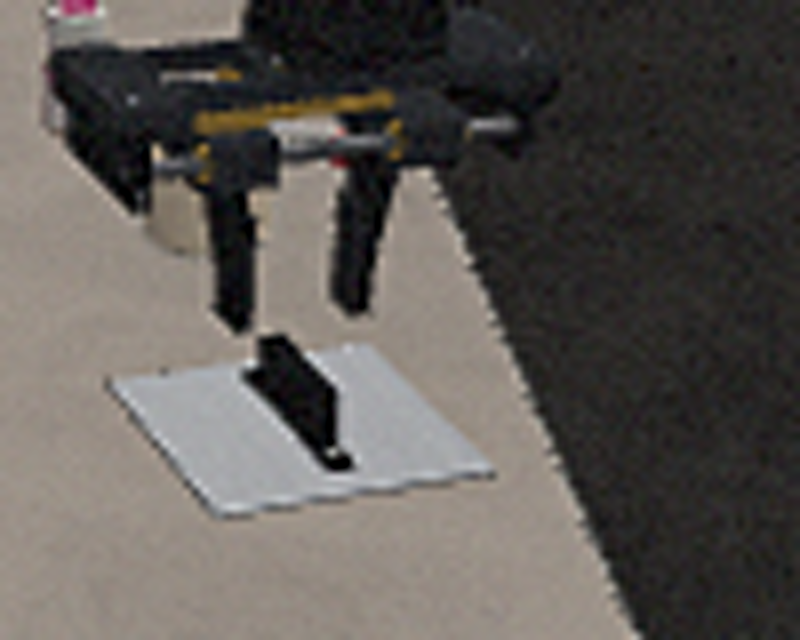

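```bash
python3 -m pendant '{"xyz":[[-0.005,-0.007,0],[0,0,-0.012],[0,0,-0.012],[0,0,-0.01],[0,0,0]],"turn":[-0.02,0,0,0,0]}'; python3 - <<'E'
from h import *
tcp()
crop('side','s25',310,130,100,80,8)
tcp()
E
```

```text
time_s: 28.98
tool_pos: [0.4354, -0.1867, 0.0231]
tool_rot: [49.7, 88.9, -24.4]
force: [1.0, 0.5, 0.4]
grip_width: 0.0434
t 28.98 tcp [ 0.4354 -0.1867  0.0231] x [ 0.018 -0.008 -1.   ] jawyaw 15.87 F [1.  0.5 0.4] w 0.0434 q [ 56.  11. -38. 119.   9.  51.  28.]
t 29.02 tcp [ 0.4358 -0.1869  0.0236] x [ 0.019 -0.009 -1.   ] jawyaw 15.87 F [ 0.2 -0.3  0.7] w 0.0439 q [ 56.  11. -38. 119.   9.  51.  29.]
```

View pics/s25.png

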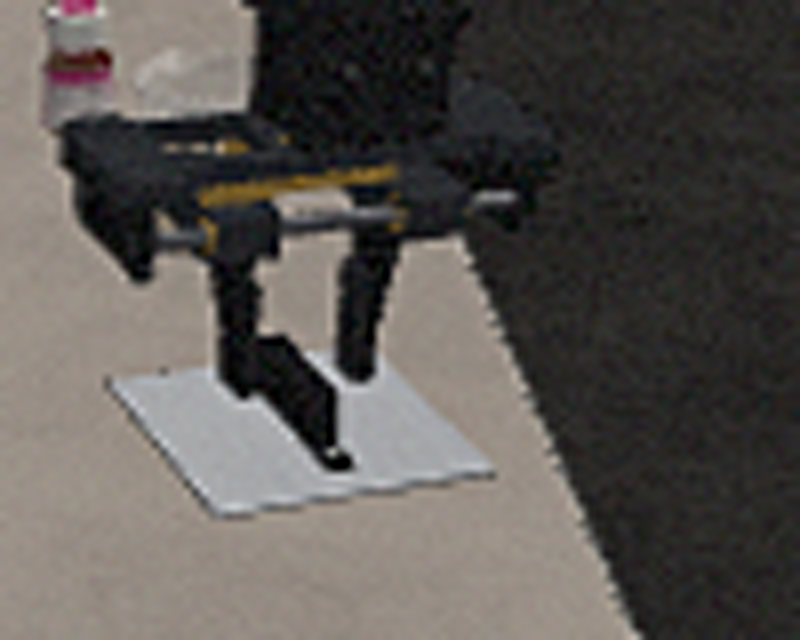

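```bash
python3 - <<'E'
from h import *
print(ray('side',(335,161),0.0)); find('side','beaker',k=2)
E
```

```text
[ 0.45639643 -0.37805151  0.        ]
```

```bash
python3 -m pendant '{"xyz":[[-0.001,0.001,-0.008],[0,0,-0.005],[0,0,0]],"turn":[0,0,0]}'; python3 -m pendant '{"xyz":[[0,0,0],[0,0,0],[0,0,0],[0,0,0],[0,0,0]],"turn":[0,0,0,0,0]}' 0 40;  python3 - <<'E'
from h import *
tcp()
crop('side','s26',310,130,100,80,8)
tcp()
E
```

```text
time_s: 29.45
tool_pos: [0.4355, -0.1861, 0.0106]
tool_rot: [48.6, 88.7, -25.5]
force: [-0.3, -0.1, 0.3]
grip_width: 0.0435
time_s: 30.08
tool_pos: [0.4358, -0.1863, 0.0113]
tool_rot: [47.7, 88.7, -26.4]
force: [-0.7, 0.9, 2.1]
grip_width: 0.0118
t 30.07 tcp [ 0.4358 -0.1863  0.0113] x [ 0.021 -0.01  -1.   ] jawyaw 15.86 F [-0.7  0.9  2.1] w 0.0118 q [ 55.  12. -38. 120.  10.  49.  27.]
t 30.12 tcp [ 0.4358 -0.1863  0.0112] x [ 0.02 -0.01 -1.  ] jawyaw 15.87 F [-0.3  0.4  3.3] w 0.012 q [ 55.  12. -38. 120.  10.  49.  27.]
```

View pics/s26.png

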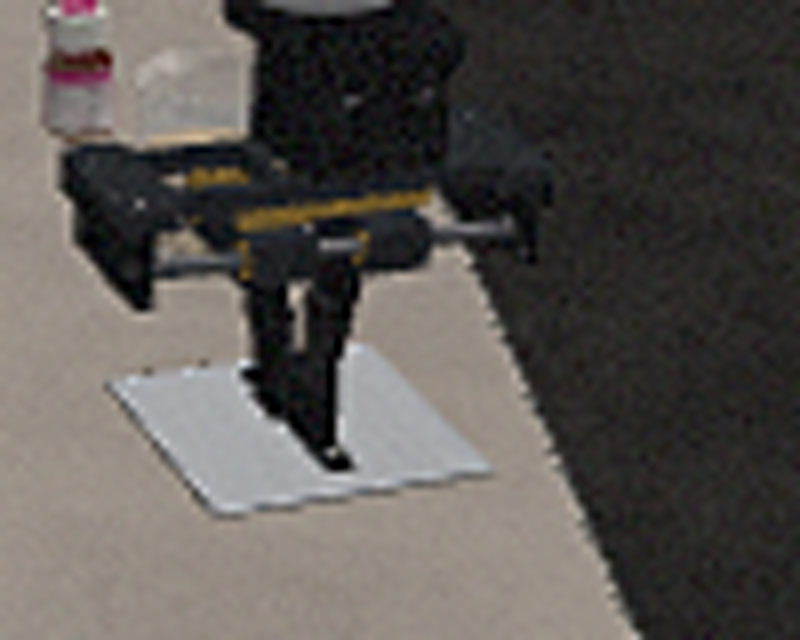

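```bash
python3 -m pendant '{"xyz":[[0,0,0.02],[0,0,0.03],[0,0,0.03],[0.01,0.03,0.02],[0.012,0.045,0.005],[0.012,0.05,0],[0.012,0.05,0],[0.012,0.05,0],[0.012,0.05,0],[0.01,0.04,0]],"turn":[0,0,0,0,-0.07,-0.12,-0.12,-0.12,0,0]}';  python3 - <<'E'
from h import *
tcp()
E
```

```text
time_s: 31.38
tool_pos: [0.5153, 0.1337, 0.1176]
tool_rot: [52.3, 88.5, -47.9]
force: [-0.2, -0.6, -2.0]
grip_width: 0.0117
t 31.38 tcp [0.5153 0.1337 0.1176] x [ 0.017 -0.019 -1.   ] jawyaw -10.2 F [-0.2 -0.6 -2. ] w 0.0117 q [ 30.  15. -54. 106.  14.  65. -39.]
```

```bash
python3 -m pendant '{"xyz":[[0.004,0.025,0],[0.002,0.018,0],[0,0.003,0],[0,0,0]],"turn":[0.01,0,0,0]}';  python3 - <<'E'
from h import *
tcp()
crop('side','s27',240,140,125,100,6.4)
crop('top','t27',220,170,80,75,8)
tcp()
E
```

```text
time_s: 31.88
tool_pos: [0.5203, 0.1852, 0.1161]
tool_rot: [53.3, 88.7, -45.9]
force: [0.9, -0.7, -1.3]
grip_width: 0.0117
t 31.88 tcp [0.5203 0.1852 0.1161] x [ 0.016 -0.016 -1.   ] jawyaw -9.2 F [ 0.9 -0.7 -1.3] w 0.0117 q [ 24.  18. -54. 104.  17.  66. -45.]
t 31.98 tcp [0.5204 0.1846 0.1162] x [ 0.016 -0.016 -1.   ] jawyaw -9.27 F [ 0.6  0.3 -1.4] w 0.0117 q [ 24.  18. -54. 104.  17.  66. -45.]
```

View pics/s27.png

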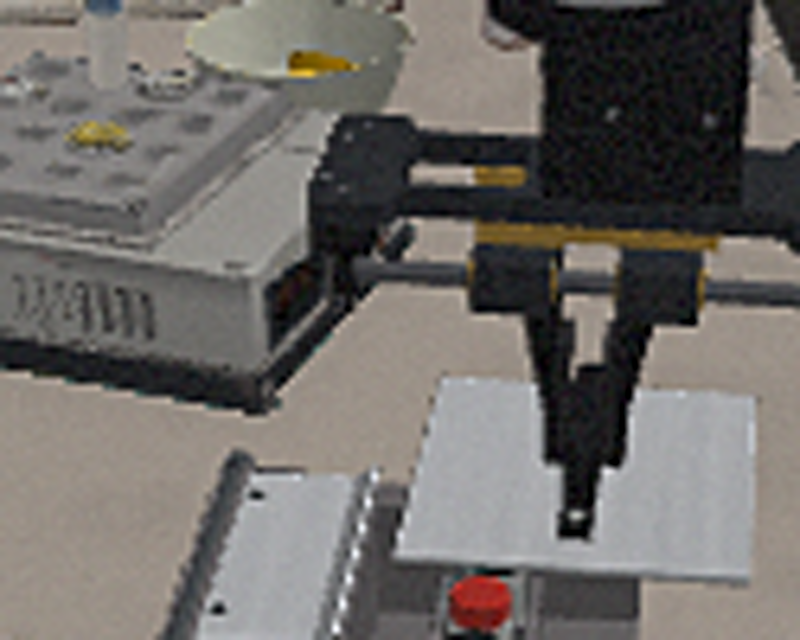

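View pics/t27.png

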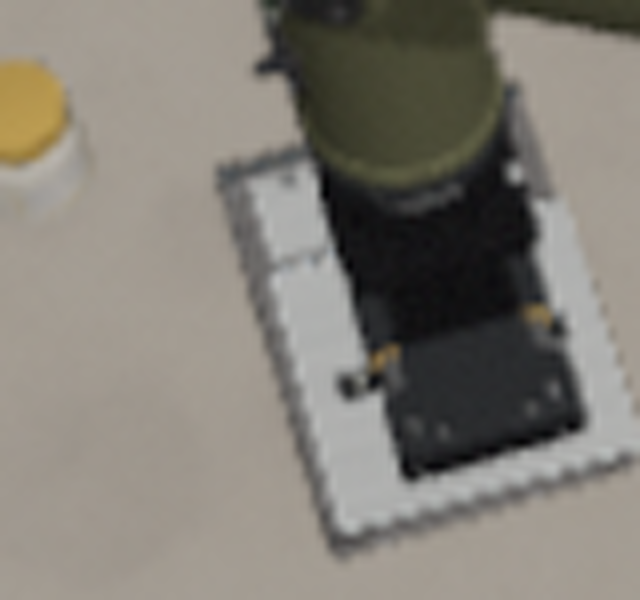

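```bash
python3 - <<'E'
from fit import *
for z in (.109,):
  k=z
  obs=[('side',(240,140),6.4,[((443,378),(.062,-.065,k)),((757,398),(-.062,-.065,k)),((748,580),(-.062,.065,k)),((396,556),(.062,.065,k))])]
  fit(obs,[.52,.185,-9])
f=T(.5582,.1810,-9.2)
def inv(x,y):
  d=np.array([x-.5582,y-.181]);c,s=np.cos(np.radians(-9.2)),np.sin(np.radians(-9.2));return c*d[0]+s*d[1],-s*d[0]+c*d[1]
print(inv(.5203,.1849))
E
```

```text
None [ 0.5205  0.1894 -9.7224] res px [-0.1 -0.1  0.4 -0.6  0.5  0.  -1.   0.3]
side [ 0.5205  0.1894 -9.7224] res px [-0.1 -0.1  0.4 -0.6  0.5  0.  -1.   0.3]
top [ 0.52   0.185 -9.   ] res px []
(np.float64(-0.03803600107826444), np.float64(-0.002209665579735881))
```

```bash
python3 -m pendant '{"xyz":[[0,0,-0.015],[0,0,-0.015],[0,0,-0.008],[0,0,0]],"turn":[0,0,0,0]}';  python3 - <<'E'
from h import *
tcp()
crop('side','s28',240,170,125,100,6.4)
tcp()
E
```

```text
time_s: 32.48
tool_pos: [0.5201, 0.1814, 0.0744]
tool_rot: [47.2, 88.7, -52.3]
force: [-0.1, -0.2, -0.8]
grip_width: 0.0114
t 32.48 tcp [0.5201 0.1814 0.0744] x [ 0.014 -0.018 -1.   ] jawyaw -9.48 F [-0.1 -0.2 -0.8] w 0.0114 q [ 22.  21. -52. 106.  20.  62. -48.]
t 32.52 tcp [0.5203 0.1816 0.0749] x [ 0.015 -0.018 -1.   ] jawyaw -9.48 F [-0.2 -0.9 -1.3] w 0.0118 q [ 22.  21. -52. 106.  20.  62. -48.]
```

View pics/s28.png

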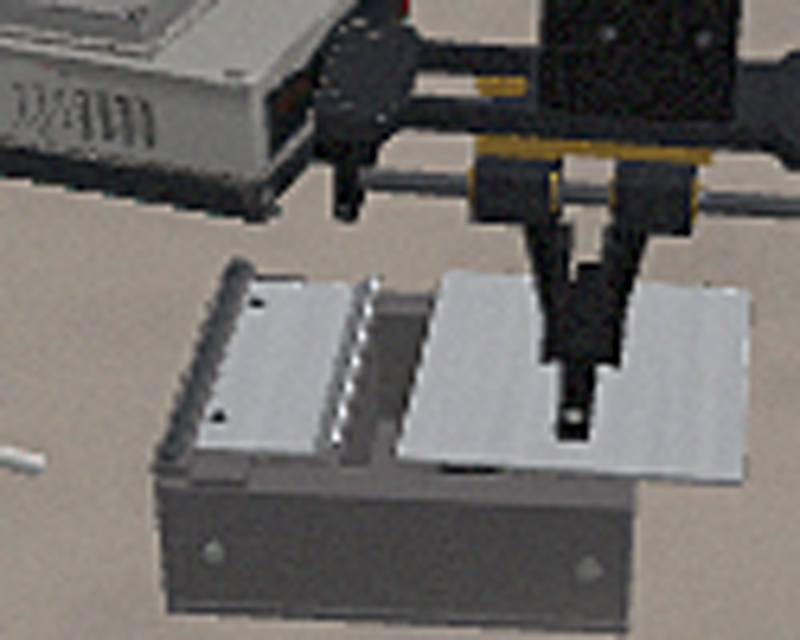

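```bash
python3 - <<'E'
from fit import *
k=.0678
obs=[('side',(240,170),6.4,[((446,270),(.062,-.065,k)),((750,290),(-.062,-.065,k)),((743,478),(-.062,.065,k)),((397,459),(.062,.065,k))])]
fit(obs,[.52,.185,-9])
obs=[('side',(240,170),6.4,[((628,632),(-.06,.07,0)),((168,610),(.11,.07,0)),((635,503),(-.06,.07,.058)),((155,476),(.11,.07,.058))])]
fit(obs,[.52,.185,-9])
p,r,t=C('side');print(-r.T@t)
crop('side','s29',240,170,125,100,6.4,carrier_polys(.5582,.181,-9.2)[:2]+cover_polys(.5203,.1816,-9.5,.0638)[:1])
crop('top','t29',220,170,80,75,8,carrier_polys(.5582,.181,-9.2)[:2]+cover_polys(.5203,.1816,-9.5,.0638)[:1])
E
```

```text
None [ 0.5203  0.1854 -9.4589] res px [-0.4  0.1  0.4 -0.4  0.4  0.3 -0.5 -0.2]
side [ 0.5203  0.1854 -9.4589] res px [-0.4  0.1  0.4 -0.4  0.4  0.3 -0.5 -0.2]
top [ 0.52   0.185 -9.   ] res px []
None [ 0.5581  0.1795 -8.1664] res px [ 0.2  0.1 -0.1 -0.4 -0.3 -0.1  0.1  0.4]
side [ 0.5581  0.1795 -8.1664] res px [ 0.2  0.1 -0.1 -0.4 -0.3 -0.1  0.1  0.4]
top [ 0.52   0.185 -9.   ] res px []
[0.5878525  0.92087072 0.551108  ]
```

View pics/s29.png

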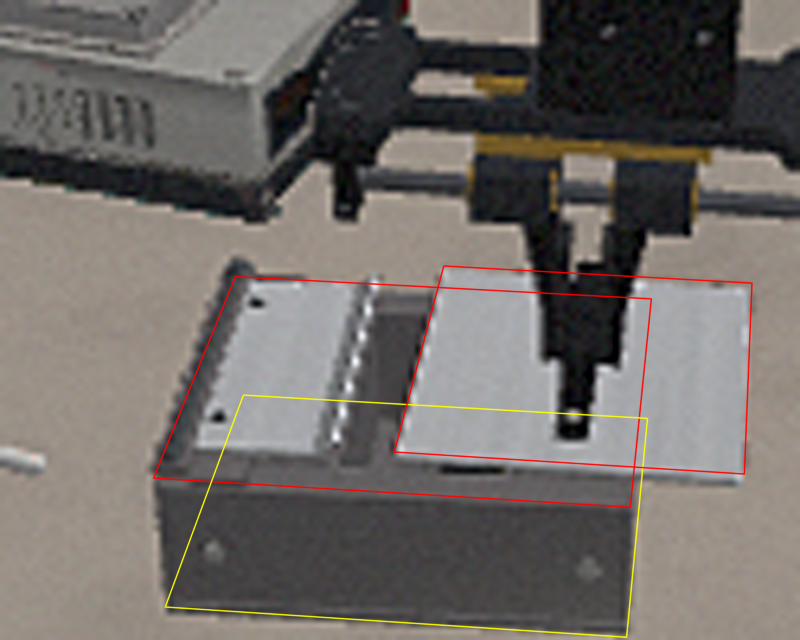

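View pics/t29.png

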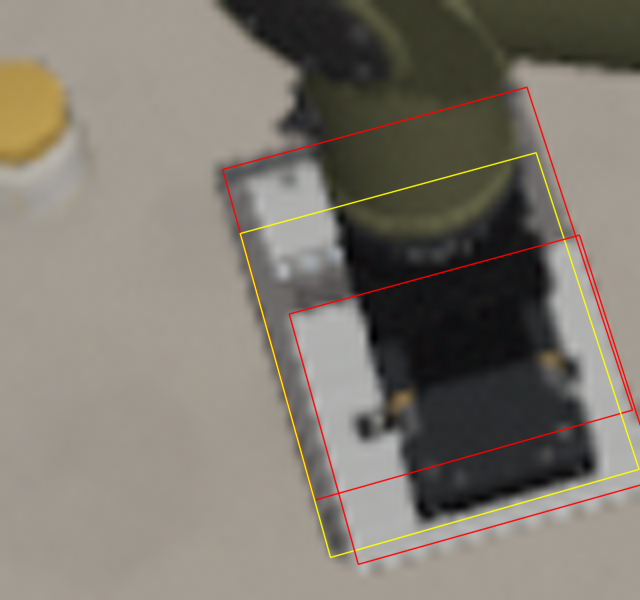

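```bash
python3 -m pendant '{"xyz":[[0.006,0.005,-0.002],[0.003,0,-0.003],[0,0,0]],"turn":[0.005,0,0]}';  python3 - <<'E'
from h import *
tcp()
crop('side','s30',240,170,125,100,6.4)
crop('top','t30',220,170,80,75,8)
tcp()
E
```

```text
time_s: 33.0
tool_pos: [0.5316, 0.1879, 0.0714]
tool_rot: [56.8, 88.5, -42.4]
force: [0.2, -0.7, -0.9]
grip_width: 0.0114
t 33.0 tcp [0.5316 0.1879 0.0714] x [ 0.019 -0.017 -1.   ] jawyaw -9.16 F [ 0.2 -0.7 -0.9] w 0.0114 q [ 21.  23. -52. 105.  22.  62. -48.]
t 33.1 tcp [0.5314 0.188  0.0717] x [ 0.019 -0.017 -1.   ] jawyaw -9.16 F [ 0.2 -0.3 -2. ] w 0.0116 q [ 21.  23. -52. 105.  22.  62. -48.]
```

View pics/s30.png

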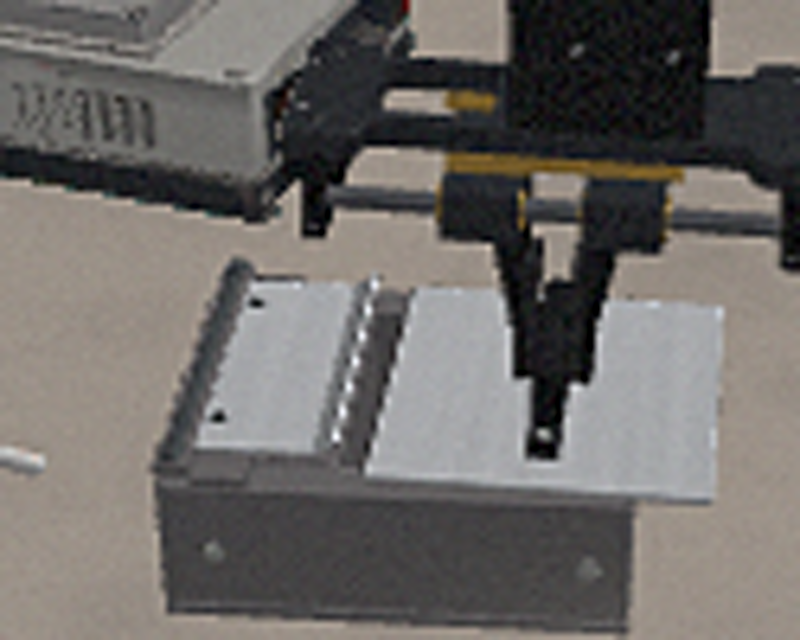

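View pics/t30.png

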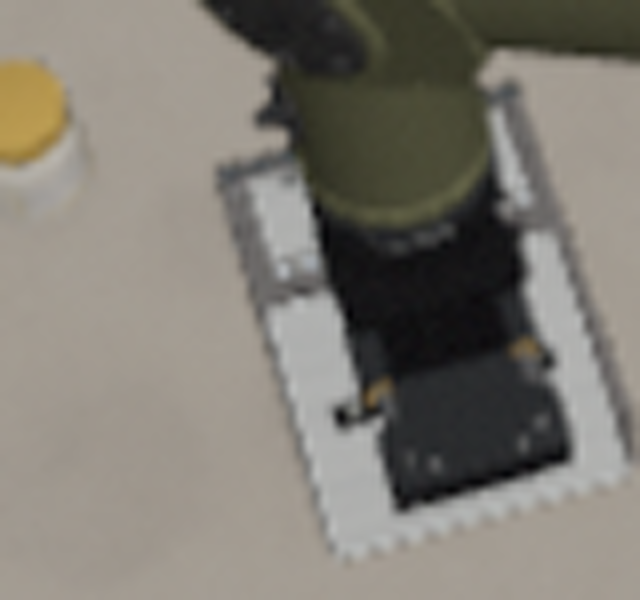

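```bash
python3 -m pendant '{"xyz":[[0,-0.003,-0.002],[0,0,-0.001],[0,0,0]],"turn":[0,0,0]}';  python3 - <<'E'
from h import *
tcp()
for i in range(3): read_camera('side'); o=readout.get_obs(); print(o['force'].round(1),o['tool_pos'].round(4))
E
```

```text
time_s: 33.48
tool_pos: [0.5314, 0.1846, 0.0695]
tool_rot: [56.3, 88.5, -42.9]
force: [-1.0, -0.2, -0.0]
grip_width: 0.012
t 33.48 tcp [0.5314 0.1846 0.0695] x [ 0.019 -0.018 -1.   ] jawyaw -9.17 F [-1.  -0.2 -0. ] w 0.012 q [ 21.  23. -52. 105.  22.  62. -48.]
[-0.6  0.3  1.2] [0.5315 0.1846 0.0694]
[-0.4  0.7  2.2] [0.5315 0.1846 0.0694]
[-0.8 -1.2  2.6] [0.5315 0.1846 0.0694]
```

```bash
python3 -m pendant '{"xyz":[[0.006,-0.001,0],[0.006,-0.001,0],[0.003,-0.0005,0],[0,0,0]],"turn":[0,0,0,0]}';  python3 - <<'E'
from h import *
tcp()
crop('side','s31',240,170,125,100,6.4)
tcp()
E
```

```text
time_s: 34.12
tool_pos: [0.547, 0.1824, 0.0694]
tool_rot: [54.8, 88.6, -44.3]
force: [-1.6, 0.3, 2.7]
grip_width: 0.0116
t 34.12 tcp [0.547  0.1824 0.0694] x [ 0.018 -0.017 -1.   ] jawyaw -9.15 F [-1.6  0.3  2.7] w 0.0116 q [ 20.  24. -51. 103.  23.  63. -48.]
t 34.17 tcp [0.547  0.1825 0.0695] x [ 0.018 -0.017 -1.   ] jawyaw -9.14 F [-1.3 -0.3  2.2] w 0.0117 q [ 20.  24. -51. 103.  23.  63. -48.]
```

View pics/s31.png

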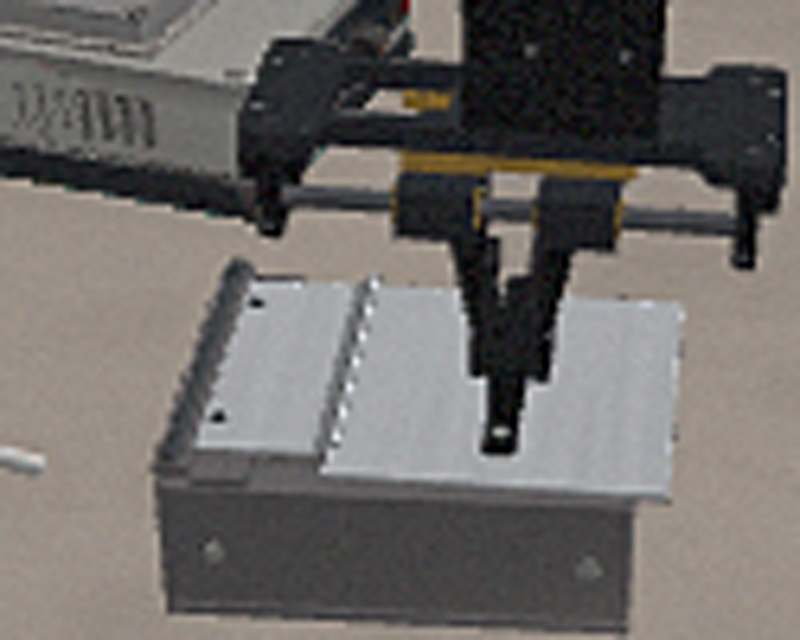

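```bash
python3 -m pendant '{"xyz":[[0.006,-0.001,0],[0.003,-0.0005,0],[0,0,0]],"turn":[0,0,0]}';  python3 - <<'E'
from h import *
tcp()
crop('side','s32',240,170,125,100,6.4)
tcp()
E
```

```text
time_s: 34.55
tool_pos: [0.5563, 0.1811, 0.0695]
tool_rot: [54.5, 88.6, -44.7]
force: [-1.0, -0.7, 2.5]
grip_width: 0.0115
t 34.55 tcp [0.5563 0.1811 0.0695] x [ 0.018 -0.017 -1.   ] jawyaw -9.14 F [-1.  -0.7  2.5] w 0.0115 q [ 20.  25. -50. 102.  23.  63. -47.]
t 34.6 tcp [0.5562 0.1811 0.0695] x [ 0.018 -0.017 -1.   ] jawyaw -9.14 F [-0.9  0.4  2.7] w 0.0116 q [ 20.  25. -50. 102.  23.  63. -47.]
```

View pics/s32.png

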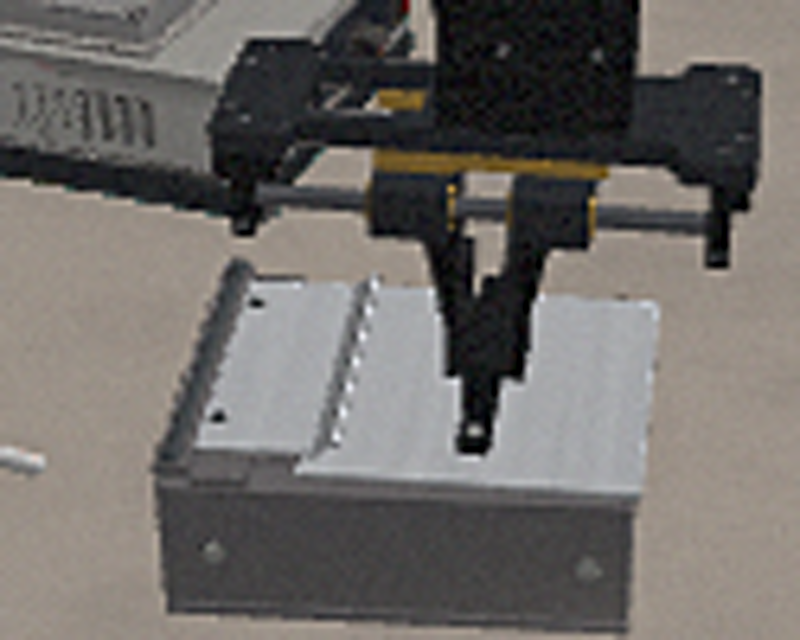

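```bash
python3 -m pendant '{"xyz":[[0.006,-0.001,0],[0.005,-0.0008,0],[0,0,0]],"turn":[0,0,0]}';  python3 - <<'E'
from h import *
tcp()
crop('side','s33',240,170,125,100,6.4)
crop('top','t33',220,170,80,75,8)
tcp()
E
```

```text
time_s: 34.98
tool_pos: [0.568, 0.1791, 0.0695]
tool_rot: [54.9, 88.6, -44.2]
force: [-1.2, 0.5, 2.5]
grip_width: 0.0116
t 34.98 tcp [0.568  0.1791 0.0695] x [ 0.018 -0.017 -1.   ] jawyaw -9.13 F [-1.2  0.5  2.5] w 0.0116 q [ 20.  26. -50. 100.  24.  64. -47.]
t 35.08 tcp [0.568  0.1791 0.0696] x [ 0.018 -0.018 -1.   ] jawyaw -9.12 F [0.  0.4 2.3] w 0.012 q [ 20.  26. -50. 100.  24.  64. -47.]
```

View pics/s33.png

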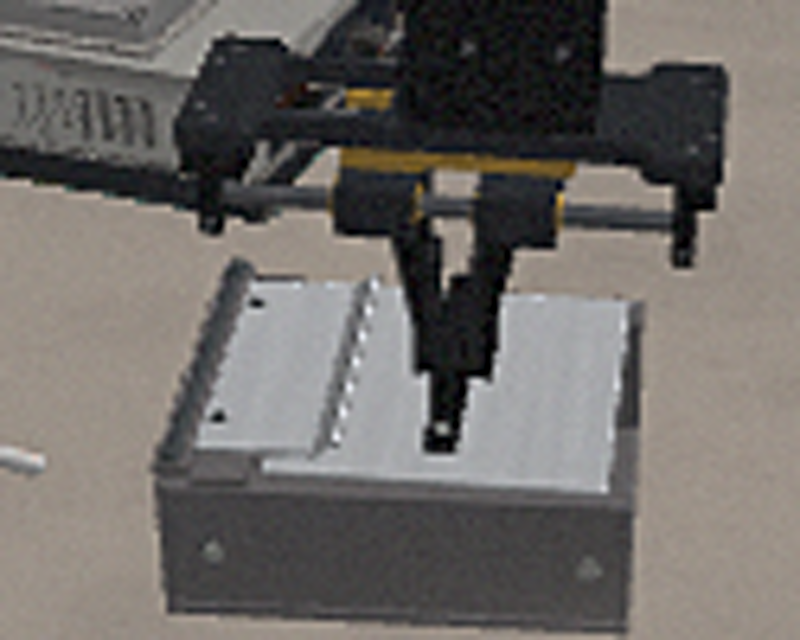

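View pics/t33.png

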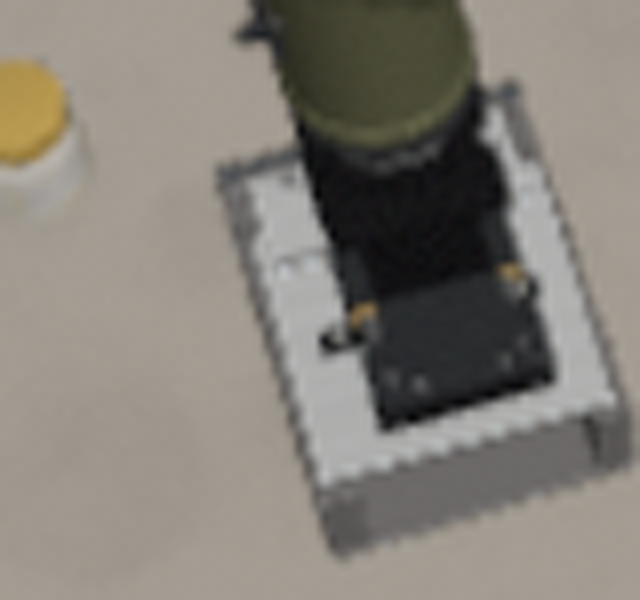

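```bash
python3 -m pendant '{"xyz":[[0,0,-0.002],[0,0,-0.002]],"turn":[0,0]}';  python3 - <<'E'
from h import *
tcp()
for i in range(4): read_camera('side'); o=readout.get_obs(); print(o['force'].round(1),o['wrist_torque'].round(2),o['tool_pos'].round(4))
E
```

```text
time_s: 35.33
tool_pos: [0.5682, 0.1791, 0.069]
tool_rot: [52.7, 88.4, -46.5]
force: [-7.4, -1.8, 19.2]
grip_width: 0.0118
t 35.33 tcp [0.5682 0.1791 0.069 ] x [ 0.019 -0.02  -1.   ] jawyaw -9.15 F [-7.4 -1.8 19.2] w 0.0118 q [ 19.  26. -50. 100.  24.  64. -47.]
[-6.7 -2.1 16.1] [-0.44  1.71 -0.04] [0.5682 0.1791 0.069 ]
[-5.5 -2.2 15.2] [-0.43  1.66 -0.09] [0.5682 0.1791 0.069 ]
[-6.2 -1.7 15.8] [-0.44  1.61 -0.03] [0.5682 0.1791 0.069 ]
[-6.2 -2.7 16.9] [-0.47  1.62  0.04] [0.5682 0.1791 0.069 ]
```

```bash
python3 - <<'E'
from h import *
f=T(.5582,.181,-9.2); c=f((.0105,0,0))
crop('side','s34',250,195,100,65,8,cover_polys(c[0],c[1],-9.2,.058)[:1])
crop('side','s35',250,195,100,65,8)
for n in('cover','seat','vial_a'):find('side',n,k=4)
tcp()
E
```

```text
side cover call 0.65 [0.5687 0.182  0.0584] [311. 230.]
side cover call 0.63 [5.563e-01 1.796e-01 4.000e-04] [316. 249.]
t 35.77 tcp [0.5682 0.179  0.069 ] x [ 0.019 -0.02  -1.   ] jawyaw -9.15 F [-4.9 -1.8 15.6] w 0.0116 q [ 19.  26. -50. 100.  24.  64. -47.]
```

View pics/s34.png

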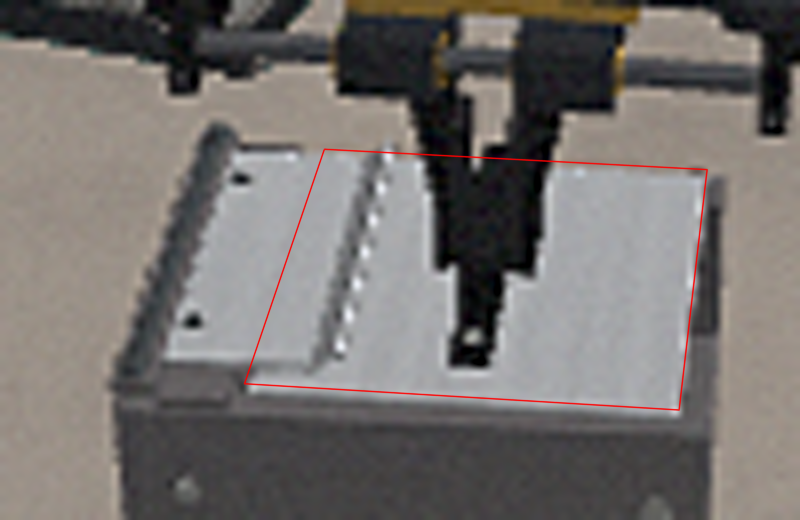

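View pics/s35.png

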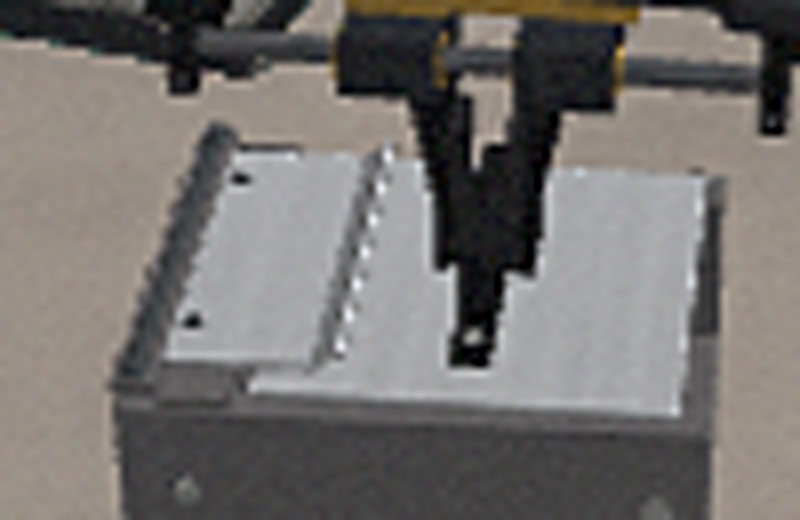

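```bash
python3 - <<'E'
from cell import *
print(sign_off())
E
```

```text
the job is handed in; nothing more can be done
None
```

I put both vials into the two empty cells and slid the cover plate under the flap. I handed the job in at about 35.8 s with the plate still gripped and pressed down. No verdict was reported.

**Last checks before handing in:**
- **Vials:** all three stood upright in their cells in the pictures taken before the plate covered them. I could not see them after that.
- **Plate position:** the outline matches a plate lying level on the cheeks to within about 1–2 pixels. It sits at about x = +10 mm in the carrier frame, within a few mm of centre, with its yaw within about 1° of the carrier's. The cover network agreed, giving z of about 58 mm.
- **Press and grip:** the downward force was steady at about 16 N, with the grip set to 40 N on the rib.
- **Flap:** it looked unchanged and level in the picture, but I had no direct reading of its angle.
- **Bystanders:** none of my moves went near the petri dish, stopper or beaker. I did not re-measure their positions at the end.

**What disagreed or went wrong:**
- The two cameras differed by 2–4 mm on sideways position. I settled it with the gripper position and the edges visible in the pictures.
- The tool slowly tilted, to about 3°, while placing the vials. I removed most of that before taking the cover. About 1.6° was left at the end, with a sideways force of about 6 N, and the plate still looked flat.

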